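# Pack hat-section clamp blocks crown up, crown down, under a cover board

## Robot

A 6-joint arm with a two-finger parallel gripper is mounted at the origin on the work surface. World frame = base frame: x ahead of the robot, y to its left, z up, the work surface at z = 0. Lengths are in mm, angles in rad, forces in N, time in s.
With the tool pointing down it reaches from about 350 to 875 mm from the base axis. Payload 4.2 kg.
Tool frame: the origin (TCP) lies on the mounting face of the last link; the fingertips stand 173 mm ahead of it and the grasp point (between the pads) lies grip_point_offset ahead of it (grip_point_offset is the distance from the TCP to the grasp point, in mm); z points along the fingers, y is the line along which they close (so a half turn about z gives the same grasp; the last joint's range is limited). The gripper opens to 85 mm and grips with 20 to 120 N. Pads are 22 mm wide; open, the fingers measure 114 mm over their backs; the gripper's body (76 mm by 85 mm) begins 54 mm behind the grasp point. The pads swing forward as they close: fully open they stand 13 mm farther back than shut.
Start: joints at [0.259, 0.385, 0.008, 0, -1.194, -0.259], TCP at [624.98, 0.025, 404.712] pointing down, gripper open.
Joint ranges: [-3.14, 3.14], [-1.21, 2.06], [-1.07, 1.41], [-3.16, 2.05], [-2.99, -0.16], [-3.1, 3.1]. Speed limits (rad/s): [2.79, 2.79, 3.14, 3.14, 3.14, 3.14].

## Interface

Orientations are given as a unit quaternion [x, y, z, w].
In Python, from bench import read_state, get_image, job_done, recognise, place_of, grip_point_offset gives the robot as it stands. The module is installed in compiled form; this text tells all that it offers.
- The arm moves only by the tool carry_out, never from a script. Its arguments are lists of equal length, an entry for each row: "slide": the shift along the tool's x, y, z in m, a list of three; "roll": the turn about the tool's z in degrees; "claw": the finger opening in m, from 0 to 0.0854. A call has 1 to 8 rows; each row is the pose to reach, as a shift and turn from the pose commanded when the call began, along the tool's axes at that moment; what a row does not reach only later rows make up. A row lasts 1/8 s, in which the tool goes at most 62.5 mm and 10.7 degrees, less where a joint would pass 70% of its speed; a pose out of reach is approached as far as the arm can. A call with a gripper value outside its range is refused whole. The fingers move at their own pace and stop on an object; the grip force is fixed at half the most. Time passes only in rows, so rows that repeat a pose let the fingers close. It gives the time, the measured TCP pose, the force, the opening and the grip force at its end, in the units of the state.
- read_state(): the state, without advancing time (a new reading comes with each control period).
- get_image(name): name is "scene" or "side" or "wrist"; returns a dict with "img" (480x640x3 uint8, red, green, blue), "z_map" (480x640 float32, mm along the optical axis (not along the pixel's ray), 0 where there is no reading), "mtx" (3x3 intrinsics, pixels), "world_from_camera" (4x4, takes a point from camera to world coordinates); the wrist camera has in their place "T_tool_cam" (4x4, takes a point from camera to tool coordinates, whose origin is the TCP and whose axes are the flange's). Camera axes: x right, y up, looking along -z (the intrinsics and any distortion apply to the point x, -y, -z); pixel columns grow to the right and rows downward; lengths in mm; the calibration is good to about 2 mm. A picture is of the moment at which its call begins: read the wrist's pose just before it.
- job_done(): hands the job in; it is judged then, once.
Trained networks look in a picture, given as the dict that the camera call returned (one of the last four; its "shot" number tells which), for a name from the list of things; names that differ only in an ending like _2 or _b are one class to them, and where a whole thing is asked for, a point or a joint stands for the part that bears it (a point fixed in the world has none). Each returns a list of dicts, best first, with "conf" (0 to 1); they miss things now and then, are a little off and sometimes report something else, mostly with a low value. They report only what shows in the picture. A call takes as long as a camera call. They do not tell look-alikes from the thing itself.
- recognise(picture, thing): "at" ([column, row] in pixels, amid what is visible of it).
- place_of(picture, thing): "at" ([column, row] in pixels: a listed point, or the origin of a listed thing).
The state is a dict: "clock": time; "joints": joint angles; "joint_vel": joint speeds; "joint_efforts": joint torques, N m; "position": TCP position; "ee_rot": TCP orientation; "contact_force": force on the tool from outside, world axes, zero at the start; "wrist_torque": the same for the moment, N m; "gripper_width": finger opening in mm; "grasp_force": force on a finger pad.
Only numpy, scipy, OpenCV 4.12 (cv2) and the standard library are available. Lean on these libraries where they do the work, as an engineer would, in place of code of your own. Each camera call takes 0.05 s, during which the arm holds its last target. There are 200 camera calls.

## Task

Empty the machine's catch tray onto the narrow raised packing rail: set the four hat-shaped blocks that lie crown up side by side along the rail, squarely across it with their brims close together, and lay each block that lies crown down into a valley between two of them, so that the pack interlocks and its top is level. Then lay the wooden cover board level along the top of the pack, roughly centred on the rail, and leave the tape, screwdriver and dish where they are.

Things in the scene. Friction and masses are not known exactly. Their poses are not given: they have to be found in the camera images.
- tray: Fixed catch tray with dark floor, 336 (its x) by 290 mm (y), floor 4 mm up, walls 20 mm high; a chute lip slopes over its far (+x) wall from a white machine box 100 mm high. Origin: centre of its underside, on the table. On the robot's left or right. All blocks start flat on its floor in two rows along x, 76 mm apart, rows 125 mm apart, lengths roughly along its y.
- rail: Fixed plywood rail 260 (its x) by 46 mm (y), top 45 mm above the table, on a steel foot 100 mm wide. Origin: centre of its underside, on the table. On the other side from the tray. Blocks lie across it, lengths along its y, crown-up ones 54 to 62 mm apart (centres); a crown-down one midway between two rests on their crowns and brims, its flat face (origin) 83 mm up.
- hat1: Aluminium hat-section block (all alike): flat brim 54 (its x) by 64 (y) by 8 mm thick, crown along its middle 22 mm wide (x), 64 mm long (y), 22 mm high, a dark slot along its top; 0.16 kg, flat end faces 64 mm apart. Origin: centre of the flat brim face; z points from brim to crown. This one starts crown up (z up).
- hat2: Aluminium hat-section block (all alike): flat brim 54 (its x) by 64 (y) by 8 mm thick, crown along its middle 22 mm wide (x), 64 mm long (y), 22 mm high, a dark slot along its top; 0.16 kg, flat end faces 64 mm apart. Origin: centre of the flat brim face; z points from brim to crown. This one starts crown up (z up).
- hat3: Aluminium hat-section block (all alike): flat brim 54 (its x) by 64 (y) by 8 mm thick, crown along its middle 22 mm wide (x), 64 mm long (y), 22 mm high, a dark slot along its top; 0.16 kg, flat end faces 64 mm apart. Origin: centre of the flat brim face; z points from brim to crown. This one starts crown up (z up).
- hat4: Aluminium hat-section block (all alike): flat brim 54 (its x) by 64 (y) by 8 mm thick, crown along its middle 22 mm wide (x), 64 mm long (y), 22 mm high, a dark slot along its top; 0.16 kg, flat end faces 64 mm apart. Origin: centre of the flat brim face; z points from brim to crown. This one starts crown up (z up).
- hat5: Aluminium hat-section block (all alike): flat brim 54 (its x) by 64 (y) by 8 mm thick, crown along its middle 22 mm wide (x), 64 mm long (y), 22 mm high, a dark slot along its top; 0.16 kg, flat end faces 64 mm apart. Origin: centre of the flat brim face; z points from brim to crown. This one starts crown down (z down, origin on top); may be absent (1 to 3 of hat5-7 are there).
- hat6: Aluminium hat-section block (all alike): flat brim 54 (its x) by 64 (y) by 8 mm thick, crown along its middle 22 mm wide (x), 64 mm long (y), 22 mm high, a dark slot along its top; 0.16 kg, flat end faces 64 mm apart. Origin: centre of the flat brim face; z points from brim to crown. This one starts crown down (z down, origin on top); may be absent (1 to 3 of hat5-7 are there).
- hat7: Aluminium hat-section block (all alike): flat brim 54 (its x) by 64 (y) by 8 mm thick, crown along its middle 22 mm wide (x), 64 mm long (y), 22 mm high, a dark slot along its top; 0.16 kg, flat end faces 64 mm apart. Origin: centre of the flat brim face; z points from brim to crown. This one starts crown down (z down, origin on top); may be absent (1 to 3 of hat5-7 are there).
- board: Loose wooden board 190 (its x) by 54 by 10 mm, with a grip bar on top along x, 80 long, 18 wide, its top 40 mm above the underside; 0.14 kg. Origin: centre of its underside. Starts flat on the table between tray and rail. It ends with its underside on the crown-down blocks, 83 mm up, along the rail; on a single one it balances only if centred on it.
- tape: Bystander: black roll of tape, 90 mm across, 22 mm high, lying flat. Origin: centre of its underside. Leave alone.
- driver: Bystander: screwdriver 190 mm long with a blue handle, lying on the table. Leave alone.
- dish: Bystander: small open white dish 110 by 80 by 30 mm. Origin: centre of its underside. Leave alone.
Mind the look-alikes: they are no part of the job. Leave any pink look-alike of the hat3 alone.

How it is judged (in metres and radians):
On the way:
1. all the blocks that are there are stacked on the rail: four crown up in a row, each crown-down one seated between two of them (z of hat1 in the frame of rail between 0.041 and 0.049 m and y of hat1 in the frame of rail between -0.015 and 0.015 m and x of hat1 in the frame of rail between -0.112 and 0.112 m and angle between each of hat1, hat2, hat3, hat4's own z axis and vertical below 0.1 rad and angle between the y axis of each of hat1, hat2, hat3, hat4, hat5, hat6, hat7 and the y axis of rail, either way round below 0.2 rad and z of hat2 in the frame of rail between 0.041 and 0.049 m and y of hat2 in the frame of rail between -0.015 and 0.015 m and x of hat2 in the frame of rail between -0.112 and 0.112 m and z of hat3 in the frame of rail between 0.041 and 0.049 m and y of hat3 in the frame of rail between -0.015 and 0.015 m and x of hat3 in the frame of rail between -0.112 and 0.112 m and z of hat4 in the frame of rail between 0.041 and 0.049 m and y of hat4 in the frame of rail between -0.015 and 0.015 m and x of hat4 in the frame of rail between -0.112 and 0.112 m and z of hat5 in the frame of rail between 0.079 and 0.087 m and y of hat5 in the frame of rail between -0.018 and 0.018 m and angle between the z axis of each of hat5, hat6, hat7 and the z axis of rail, either way round below 0.1 rad and ((horizontal distance between hat5 and hat1 below 0.042 m and horizontal distance between hat5 and hat2 below 0.042 m) or (horizontal distance between hat5 and hat1 below 0.042 m and horizontal distance between hat5 and hat3 below 0.042 m) or (horizontal distance between hat5 and hat1 below 0.042 m and horizontal distance between hat5 and hat4 below 0.042 m) or (horizontal distance between hat5 and hat2 below 0.042 m and horizontal distance between hat5 and hat3 below 0.042 m) or (horizontal distance between hat5 and hat2 below 0.042 m and horizontal distance between hat5 and hat4 below 0.042 m) or (horizontal distance between hat5 and hat3 below 0.042 m and horizontal distance between hat5 and hat4 below 0.042 m)) and z of hat6 in the frame of rail between 0.079 and 0.087 m and y of hat6 in the frame of rail between -0.018 and 0.018 m and ((horizontal distance between hat6 and hat1 below 0.042 m and horizontal distance between hat6 and hat2 below 0.042 m) or (horizontal distance between hat6 and hat1 below 0.042 m and horizontal distance between hat6 and hat3 below 0.042 m) or (horizontal distance between hat6 and hat1 below 0.042 m and horizontal distance between hat6 and hat4 below 0.042 m) or (horizontal distance between hat6 and hat2 below 0.042 m and horizontal distance between hat6 and hat3 below 0.042 m) or (horizontal distance between hat6 and hat2 below 0.042 m and horizontal distance between hat6 and hat4 below 0.042 m) or (horizontal distance between hat6 and hat3 below 0.042 m and horizontal distance between hat6 and hat4 below 0.042 m)) and z of hat7 in the frame of rail between 0.079 and 0.087 m and y of hat7 in the frame of rail between -0.018 and 0.018 m and ((horizontal distance between hat7 and hat1 below 0.042 m and horizontal distance between hat7 and hat2 below 0.042 m) or (horizontal distance between hat7 and hat1 below 0.042 m and horizontal distance between hat7 and hat3 below 0.042 m) or (horizontal distance between hat7 and hat1 below 0.042 m and horizontal distance between hat7 and hat4 below 0.042 m) or (horizontal distance between hat7 and hat2 below 0.042 m and horizontal distance between hat7 and hat3 below 0.042 m) or (horizontal distance between hat7 and hat2 below 0.042 m and horizontal distance between hat7 and hat4 below 0.042 m) or (horizontal distance between hat7 and hat3 below 0.042 m and horizontal distance between hat7 and hat4 below 0.042 m))), for 0.2 s.
At the end, for the whole second after the job is handed in: Crown-up blocks flat on the rail, within 15 mm of its centre line; crown-down ones each seated on two of them (42 mm to both centres, 83 +-4 mm high), all level (0.1 rad) and square (0.2 rad); board level (0.06 rad) on top along the rail, within 20 mm of its line, 80 mm of its middle; at rest (all of step 1 and z of board in the frame of rail between 0.079 and 0.088 m and y of board in the frame of rail between -0.02 and 0.02 m and x of board in the frame of rail between -0.08 and 0.08 m and angle between board's own z axis and vertical below 0.06 rad and angle between the x axis of board and the x axis of rail, either way round below 0.2 rad and linear speed of each of hat1, hat2, hat3, hat4, hat5, hat6, hat7, board below 0.02 m/s); the robot touches nothing.
It fails at once if the tape is moved by more than 30 mm (distance of tape from where it was at the start of the episode above 0.03 m).
It fails at once if the driver is moved by more than 30 mm (distance of driver from where it was at the start of the episode above 0.03 m).
It fails at once if the dish is moved by more than 30 mm (distance of dish from where it was at the start of the episode above 0.03 m).
Of hat5, hat6, hat7 only 1 to 3 are there at a start; the rules pass over those that are not, and their reading is None.
At some moment in a run one of board may be knocked a few centimetres aside while the robot is not near it.
Once in a run the grip may slacken for a moment while it holds something.
It also fails if it takes over 210 s, if anything falls off the work surface, if the arm or the gripper's body presses on something with over 40 N, if the wrist force passes 120 N, or if a joint passes its speed limit or range.

## Working session

There is one attempt and no reset: what is moved stays moved. The work goes in short steps, Python scripts to look and compute and a tool call to move; the robot and the scene stay as the last step left them, time stands still between calls to the robot, and variables do not carry over. Pictures are saved under pics/ and viewed, at most 14 in all, crops included, and the job is handed in when it is done.

Besides the shell and the picture viewer there is one more tool, called by a JSON object that holds its "method" and its "body", one argument or row to a line. carry_out: Moves the arm, as the interface text tells. Its arguments: {"type":"object","properties":{"slide":{"type":"array"},"roll":{"type":"array"},"claw":{"type":"array"}},"required":["slide","roll","claw"]}

```bash
mkdir -p pics; cat > h.py <<'E'
import numpy as np,cv2
from bench import *
from scipy.spatial.transform import Rotation as R
def T_cam(p,st):
    if 'world_from_camera' in p: return np.array(p['world_from_camera'])
    T=np.eye(4);T[:3,:3]=R.from_quat(st['ee_rot']).as_matrix();T[:3,3]=st['position']
    return T@np.array(p['T_tool_cam'])
def cloud(p,st):
    z=p['z_map'];K=np.array(p['mtx']);v,u=np.mgrid[0:480,0:640]
    c=np.stack([(u-K[0,2])/K[0,0]*z,-(v-K[1,2])/K[1,1]*z,-z,np.ones_like(z)],-1)
    w=(c@T_cam(p,st).T)[...,:3];w[z<=0]=np.nan;return w
def shot(n,save=None):
    st=read_state();p=get_image(n)
    if save: cv2.imwrite('pics/'+save,p['img'][...,::-1])
    return p,st,cloud(p,st)
E
python3 - <<'E'
from h import *
s=read_state();print(s['clock'],s['position'],s['ee_rot'],s['gripper_width'],grip_point_offset)
for n in['scene','side']:
    p,st,w=shot(n,n+'0.png');print(n,{k:v for k,v in p.items() if k not in('img','z_map')})
    for t in['tray','rail','hat1','hat5','board','tape','driver','dish']:
        for d in place_of(p,t):
            if d['conf']>.3:
                u,v=map(int,np.round(d['at']));
                if 0<=u<640 and 0<=v<480: print(t,d['conf'],u,v,np.round(w[v,u]))
E
```

```text
0.0 [6.24789603e+02 3.16383805e-02 4.03612896e+02] [-0.70704454  0.70716817  0.00073993 -0.00081369] 85.23483565933206 154.70000000000002
scene {'mtx': array([[582.05477972,   0.        , 317.43702485],
       [  0.        , 582.05477972, 236.197544  ],
       [  0.        ,   0.        ,   1.        ]]), 'world_from_camera': array([[ 2.93702829e-01, -7.36879970e-01,  6.08889610e-01,
         1.39171230e+03],
       [ 9.55784272e-01,  2.36155069e-01, -1.75234726e-01,
        -2.72046131e+02],
       [-1.46654082e-02,  6.33434047e-01,  7.73657698e-01,
         1.18787887e+03],
       [ 0.00000000e+00,  0.00000000e+00,  0.00000000e+00,
         1.00000000e+00]]), 'shot': 1}
tray 0.63 402 241 [539. 203.  -1.]
rail 0.81 230 282 [ 564. -254.   45.]
hat1 0.95 396 281 [669. 132.  25.]
hat1 0.92 410 205 [445. 263.  20.]
hat1 0.91 420 226 [523. 258.  22.]
hat1 0.86 420 166 [326. 342.  33.]
hat1 0.83 367 206 [423. 146.  33.]
hat1 0.73 385 261 [597. 132.  15.]
hat1 0.67 431 239 [580. 262.  33.]
hat1 0.66 363 180 [305. 179.   8.]
hat1 0.33 479 191 [443. 472.   6.]
hat5 0.95 396 281 [669. 132.  2
[... 1090 characters left out ...]
336 350 [429. 300.  30.]
hat1 0.93 236 296 [648. 172.  31.]
hat1 0.88 272 295 [578. 152.  27.]
hat1 0.76 342 293 [437. 137.  35.]
hat1 0.72 385 189 [ 375. -435.    2.]
hat1 0.66 256 327 [583. 264.  34.]
hat1 0.63 412 326 [296. 215.  30.]
hat1 0.57 405 395 [305. 376.  15.]
hat5 0.97 294 344 [505. 297.  31.]
hat5 0.95 336 350 [429. 300.  30.]
hat5 0.93 236 296 [648. 172.  31.]
hat5 0.88 272 295 [578. 152.  27.]
hat5 0.76 342 293 [437. 137.  35.]
hat5 0.72 385 189 [ 375. -435.    2.]
hat5 0.66 256 327 [583. 264.  34.]
hat5 0.63 412 326 [296. 215.  30.]
hat5 0.57 405 395 [305. 376.  15.]
board 0.6 317 272 [504.  33.  10.]
tape 0.89 317 443 [435. 480.   2.]
driver 0.49 383 187 [ 381. -416.   17.]
```

View pics/scene0.png

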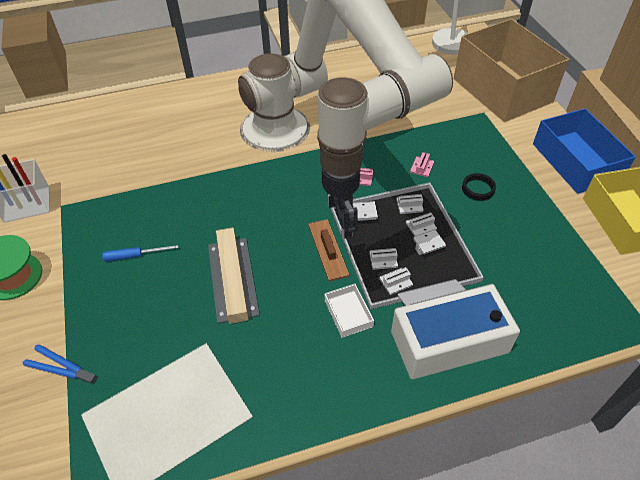

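View pics/side0.png

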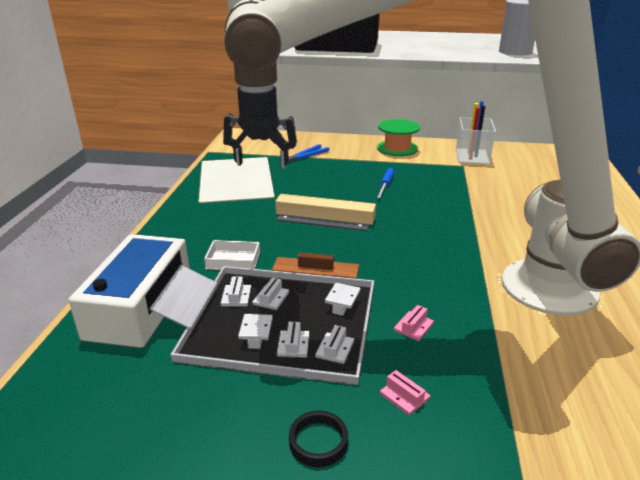

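The scene shows two pink look-alikes outside the tray, at (366,176) and (422,163). Six blocks lie in the tray. Four are crown up, at (410,204), (421,222), (384,259) and (397,281). Two are crown down, at (366,210) and (431,240). The rail is on the right and the board lies between tray and rail.

{"method": "carry_out", "body": {
  "slide": [
    [-0.05,0.02,-0.02],
    [-0.1,0.04,-0.04],
    [-0.15,0.06,-0.06],
    [-0.205,0.085,-0.08],
    [-0.205,0.085,-0.08],
    [-0.205,0.085,-0.08],
    [-0.205,0.085,-0.08],
    [-0.205,0.085,-0.08]
  ],
  "roll": [-10,-20,-30,-40,-50,-60,-70,-80],
  "claw": [0.0854,0.0854,0.0854,0.0854,0.0854,0.0854,0.0854,0.0854]
}}

```text
clock: 1.9
position: [539.9, 205.1, 484.8]
ee_rot: [0.996, -0.084, 0.0, -0.0]
contact_force: [0.0, -0.5, 0.7]
gripper_width: 85.4
grasp_force: 0.0
```

{"method": "carry_out", "body": {
  "slide": [
    [0,0,0],
    [0,0,0],
    [0,0,0]
  ],
  "roll": [-10,-10,-10],
  "claw": [0.0854,0.0854,0.0854]
}}

```text
clock: 2.28
position: [540.0, 205.0, 484.7]
ee_rot: [1.0, -0.001, -0.0, -0.0]
contact_force: [0.7, -0.1, 0.3]
gripper_width: 85.1
grasp_force: 0.0
```

```bash
python3 - <<'E'
from h import *
p,st,w=shot('wrist','w1.png');np.save('w1.npy',w)
print(st['position'],st['ee_rot'],st['joints'],p['T_tool_cam'])
for d in place_of(p,'hat1'):
    u,v=map(int,d['at']);print(d,np.round(w[v,u]))
pp,st,ws=shot('scene','scene1.png');np.save('scene1.npy',ws)
# rail from both fixed cams
for n,c in(('scene',ws),('side',shot('side')[2])):
    m=(c[...,1]<-150)&(c[...,1]>-350)&(c[...,2]>36)&(c[...,2]<55)&(c[...,0]>350)&(c[...,0]<760)
    q=c[m];print(n,len(q),cv2.minAreaRect(q[:,:2].astype(np.float32)),np.median(q[:,2]))
    m=(abs(c[...,1])<70)&(c[...,2]>4)&(c[...,2]<60)&(c[...,0]>400)&(c[...,0]<640)
    q=c[m];print('board',len(q),cv2.minAreaRect(q[:,:2].astype(np.float32)))
E
```

```text
[539.96354234 204.98785492 484.7242825 ] [ 9.99999221e-01 -1.24836957e-03 -5.86672805e-06 -5.86194881e-06] [ 6.43158972e-01  2.58991435e-01  2.54055771e-02 -1.68797162e-05
 -1.33721281e+00  9.25144522e-01] [[-4.45901141e-04  9.48619094e-01  3.16419998e-01  8.13611799e+01]
 [ 9.99999268e-01  7.78870404e-04 -9.25828089e-04  1.51497592e-01]
 [-1.12470837e-03  3.16419354e-01 -9.48618747e-01  3.16151885e+01]
 [ 0.00000000e+00  0.00000000e+00  0.00000000e+00  1.00000000e+00]]
{'at': [341.6, 364.7], 'conf': 0.88} [304. 179.  11.]
{'at': [265.2, 263.0], 'conf': 0.85} [445. 267.  22.]
{'at': [386.0, 273.3], 'conf': 0.84} [437. 132.  33.]
{'at': [389.3, 131.8], 'conf': 0.68} [590. 137.  35.]
{'at': [264.0, 196.0], 'conf': 0.66} [524. 263.  31.]
{'at': [267.2, 134.5], 'conf': 0.6} [588. 257.  34.]
{'at': [197.3, 357.7], 'conf': 0.58} [537. 247. 332.]
{'at': [386.1, 58.0], 'conf': 0.56} [657. 142.  33.]
scene 1671 ((525.5091552734375, -245.81407165527344), (46.14421081542969, 265.28240966796875), 84.87885284423828) 45.18684895645174
board 1988 ((519.9276123046875, -0.04497528076171875), (139.62991333007812, 239.56045532226562), 89.88912963867188)
side 1069 ((524.5049438476562, -240.64442443847656), (55.31702423095703, 259.695068359375), 84.86468505859375) 44.69622869823388
board 2338 ((519.920654296875, 1.1190872192382812), (239.5090789794922, 137.56451416015625), 0.13432835042476654)
```

View pics/w1.png

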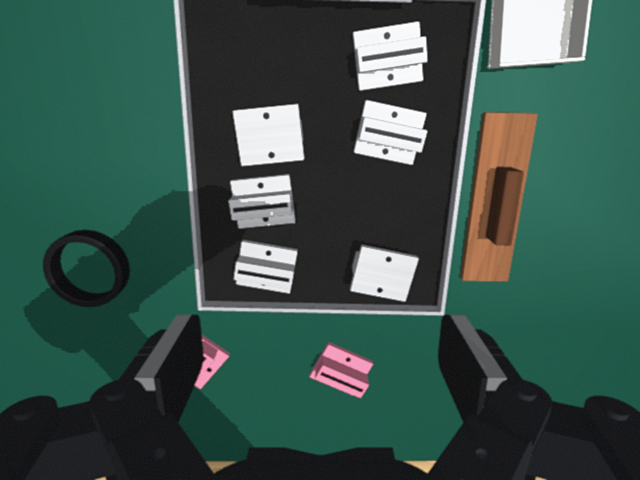

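The wrist view shows six blocks in the tray: crown up at (390,55), (391,132), (263,202) and (266,266), crown down at (268,134) and (385,272). Their slots all run roughly along world y. The board is at (500,197).

```bash
cat >> h.py <<'E'
def rects(w,lo,hi,zlo,zhi,amin=60):
    m=((w[...,0]>lo[0])&(w[...,0]<hi[0])&(w[...,1]>lo[1])&(w[...,1]<hi[1])&(w[...,2]>zlo)&(w[...,2]<zhi)).astype(np.uint8)
    n,l,s,_=cv2.connectedComponentsWithStats(m,connectivity=4);o=[]
    for i in range(1,n):
        if s[i,4]<amin: continue
        q=w[l==i].astype(np.float32);c,(a,b),t=cv2.minAreaRect(q[:,:2])
        if a>b: a,b,t=b,a,t+90   # t: direction of short side
        t=(t+90)%180-90
        o.append((np.round(c,1),round(a,1),round(b,1),round(t,1),np.round(np.percentile(q[:,2],[5,50,95]),1),s[i,4]))
    return o
E
python3 - <<'E'
from h import *
w=np.load('w1.npy')
for r in rects(w,(380,85),(695,330),8.5,45,200): print(r)
print('board');
for r in rects(w,(400,-60),(660,45),4,20,200): print(r)
ws=np.load('scene1.npy')
for r in rects(ws,(400,-60),(650,38),5,50,200): print(r)
E
```

```text
Traceback (most recent call last):
  File "h.py", line 21, in rects
    q=w[l==i].astype(np.float32);c,(a,b),t=cv2.minAreaRect(q[:,:2])
                                           ~~~~~~~~~~~~~~~^^^^^^^^^
cv2.error: OpenCV(4.12.0) /io/opencv/modules/imgproc/src/convhull.cpp:143: error: (-215:Assertion failed) total >= 0 && (depth == CV_32F || depth == CV_32S) in function 'convexHull'
```

```bash
sed -i 's/cv2.minAreaRect(q\[:,:2\])/cv2.minAreaRect(np.ascontiguousarray(q[:,:2]))/' h.py
python3 - <<'E'
from h import *
w=np.load('w1.npy')
for r in rects(w,(380,85),(695,330),8.5,45,200): print(r)
print('board');
for r in rects(w,(400,-60),(660,45),4,20,200): print(r)
ws=np.load('scene1.npy')
for r in rects(ws,(400,-60),(650,38),5,50,200): print(r)
E
```

```text
(array([660.2, 136.7]), 54.2, 64.4, 8.1, array([10. , 12.5, 34.3]), np.int32(3977))
(array([586.6, 132.1]), 54.0, 64.4, -11.7, array([10.1, 12.3, 34.3]), np.int32(3378))
(array([586.3, 255.5]), 54.2, 64.4, 5.1, array([31.6, 33.1, 34.4]), np.int32(3617))
(array([513.2, 267.4]), 54.3, 64.2, 5.8, array([10.1, 16.1, 34.1]), np.int32(2898))
(array([435. , 267.7]), 55.4, 64.1, -10.7, array([10. , 23. , 34.1]), np.int32(2460))
(array([436.1, 134.4]), 54.6, 64.3, -12.5, array([30.2, 33.2, 34.6]), np.int32(2767))
(array([383.6, 207.6]), 6.4, 244.6, -1.3, array([ 9.5, 17.3, 20.2]), np.int32(1470))
board
(array([511.6,   9.2]), 55.1, 189.9, 88.6, array([ 7.6,  9.4, 11.3]), np.int32(6625))
(array([510.8,   8.7]), 58.4, 196.1, 89.4, array([ 6.5, 11.1, 40.9]), np.int32(1242))
```

```bash
cat > plan.py <<'E'
import sys,json
from h import *
TH=-5.1;RC=np.array([525.2,-245.4])
def rail(o): t=np.radians(TH);return RC+o*np.array([np.cos(t),np.sin(t)])
def cur():
    s=read_state();X=R.from_quat(s['ee_rot']).as_matrix()[:,0]
    return [*s['position'],np.degrees(np.arctan2(X[1],X[0]))]
def call(start,wps):
    """wps: (x,y,z,yaw,claw_mm,rows). Prints one call; returns end pose."""
    a=np.array(start,float);p=a.copy();S=[];Rl=[];C=[]
    c,s=np.cos(np.radians(a[3])),np.sin(np.radians(a[3]))
    for *t,cl,n in wps:
        t=np.array(t);need=int(max(np.ceil(np.linalg.norm(t[:3]-p[:3])/62),np.ceil(abs(t[3]-p[3])/10.6),1));n=max(n,need)
        for k in range(1,n+1):
            q=p+(t-p)*min(1,k/need if n==need else k/need)
            d=q-a;S.append([round(x/1000,3) for x in (c*d[0]+s*d[1],s*d[0]-c*d[1],-d[2])]);Rl.append(round(-d[3],1));C.append(cl/1000)
        p=t
    print(len(S),json.dumps(dict(slide=[[x+0 for x in r] for r in S],roll=Rl,claw=C)))
    return list(p)
def job(b,slot,zp,yawr=TH,zg=175,zt=300,back=None):
    """b=(x,y,yaw); four calls: go above, grip+lift, carry, place"""
    x,y,t=b;rx,ry=rail(slot);O=85.4
    p=call(cur(),[(x,y,zt,t,O,1)])
    p=call(p,[(x,y,zg+10,t,O,1),(x,y,zg,t,O,2),(x,y,zg,t,50,3)])
    p=call(p,[(x,y,zt,t,50,1)])
    p=call(p,[(rx,ry,zt,yawr,50,1)])
    p=call(p,[(rx,ry,zp+6,yawr,50,3),(rx,ry,zp,yawr,50,2)])
    p=call(p,[(rx,ry,zp,yawr,O,2),(rx,ry,zt,yawr,O,1)])
E
python3 -c "
from plan import *
job((660.2,136.7,8.1),87,217)"
```

```text
4 {"slide": [[0.03, 0.017, 0.046], [0.06, 0.034, 0.092], [0.09, 0.051, 0.139], [0.12, 0.068, 0.185]], "roll": [-2.0, -4.1, -6.1, -8.2], "claw": [0.0854, 0.0854, 0.0854, 0.0854]}
7 {"slide": [[0.0, 0.0, 0.058], [0.0, 0.0, 0.115], [0.0, 0.0, 0.125], [0.0, 0.0, 0.125], [0.0, 0.0, 0.125], [0.0, 0.0, 0.125], [0.0, 0.0, 0.125]], "roll": [-0.0, -0.0, -0.0, -0.0, -0.0, -0.0, -0.0], "claw": [0.0854, 0.0854, 0.0854, 0.0854, 0.05, 0.05, 0.05]}
3 {"slide": [[0.0, 0.0, -0.042], [0.0, 0.0, -0.083], [0.0, 0.0, -0.125]], "roll": [-0.0, -0.0, -0.0], "claw": [0.05, 0.05, 0.05]}
7 {"slide": [[-0.015, 0.054, 0.0], [-0.029, 0.108, 0.0], [-0.044, 0.162, 0.0], [-0.059, 0.217, 0.0], [-0.073, 0.271, 0.0], [-0.088, 0.325, 0.0], [-0.103, 0.379, 0.0]], "roll": [1.9, 3.8, 5.7, 7.5, 9.4, 11.3, 13.2], "claw": [0.05, 0.05, 0.05, 0.05, 0.05, 0.05, 0.05]}
5 {"slide": [[0.0, 0.0, 0.038], [0.0, 0.0, 0.077], [0.0, 0.0, 0.077], [0.0, 0.0, 0.083], [0.0, 0.0, 0.083]], "roll": [-0.0, -0.0, -0.0, -0.0, -0.0], "claw": [0.05, 0.05, 0.05, 0.05, 0.05]}
4 {"slide": [[0.0, 0.0, 0.0], [0.0, 0.0, 0.0], [0.0, 0.0, -0.042], [0.0, 0.0, -0.083]], "roll": [-0.0, -0.0, -0.0, -0.0], "claw": [0.0854, 0.0854, 0.0854, 0.0854]}
```

{"method": "carry_out", "body": {
  "slide": [
    [0.03,0.017,0.046],
    [0.06,0.034,0.092],
    [0.09,0.051,0.139],
    [0.12,0.068,0.185],
    [0.12,0.068,0.185]
  ],
  "roll": [-2,-4.1,-6.1,-8.2,-8.2],
  "claw": [0.0854,0.0854,0.0854,0.0854,0.0854]
}}

```text
clock: 3.1
position: [660.3, 135.3, 293.3]
ee_rot: [0.998, 0.07, -0.005, 0.002]
contact_force: [-1.5, -1.3, -0.3]
gripper_width: 85.5
grasp_force: 0.0
```

{"method": "carry_out", "body": {
  "slide": [
    [0,0,0.058],
    [0,0,0.115],
    [0,0,0.125],
    [0,0,0.125],
    [0,0,0.125],
    [0,0,0.125],
    [0,0,0.125]
  ],
  "roll": [0,0,0,0,0,0,0],
  "claw": [0.0854,0.0854,0.0854,0.0854,0.05,0.05,0.05]
}}

```text
clock: 3.98
position: [661.1, 137.7, 178.5]
ee_rot: [0.997, 0.072, 0.003, -0.001]
contact_force: [-1.5, 1.2, 6.7]
gripper_width: 63.1
grasp_force: 68.6
```

```bash
python3 -c "
from h import *
shot('scene','scene2.png')
s=cv2.imread('pics/scene2.png')[190:330,310:510];cv2.imwrite('pics/c2.png',cv2.resize(s,None,fx=3.5,fy=3.5))"
```

```text
(no output)
```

View pics/c2.png

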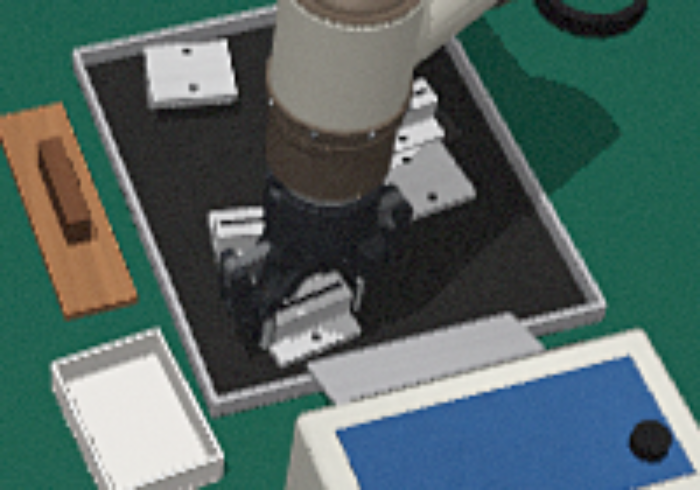

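Gripper holds block A: the opening is 63 mm and the pads sit on its end faces. The fingertips brush the floor at TCP z 178, so I'll grip 6 mm higher from now on.

{"method": "carry_out", "body": {
  "slide": [
    [0,0,-0.042],
    [0,0,-0.083],
    [0,0,-0.125],
    [0,0,-0.125]
  ],
  "roll": [0,0,0,0],
  "claw": [0.05,0.05,0.05,0.05]
}}

```text
clock: 4.53
position: [660.8, 137.3, 305.8]
ee_rot: [0.997, 0.072, 0.005, -0.002]
contact_force: [0.2, 0.2, -2.6]
gripper_width: 62.8
grasp_force: 67.8
```

{"method": "carry_out", "body": {
  "slide": [
    [-0.015,0.054,0],
    [-0.029,0.108,0],
    [-0.044,0.162,0],
    [-0.059,0.217,0],
    [-0.073,0.271,0],
    [-0.088,0.325,0],
    [-0.103,0.379,0],
    [-0.103,0.379,0]
  ],
  "roll": [1.9,3.8,5.7,7.5,9.4,11.3,13.2,13.2],
  "claw": [0.05,0.05,0.05,0.05,0.05,0.05,0.05,0.05]
}}

```text
clock: 5.52
position: [610.5, -256.5, 298.7]
ee_rot: [0.999, -0.047, -0.001, -0.0]
contact_force: [-0.3, 0.4, -1.5]
gripper_width: 62.9
grasp_force: 67.7
```

```bash
python3 -c "
from plan import *
p,st,w=shot('wrist','w3.png');print(cur(),st['gripper_width'])
print(rects(w,(380,-400),(760,-150),36,60,200))
q=w[(w[...,2]>60)&(w[...,2]<200)];print(len(q))
for r in rects(w,(540,-320),(700,-180),110,240,100): print(r)
"
```

```text
[np.float64(610.9992872741346), np.float64(-254.62190602089828), np.float64(298.7404764557284), np.float64(-5.219844374551864)] 62.90586346229825
[(array([ 629.5, -254.3]), 46.1, 52.1, 84.9, array([42.7, 44.1, 45.2]), np.int32(7376)), (array([ 484.2, -241.1]), 46.0, 51.8, 84.9, array([43.2, 44.2, 45.1]), np.int32(3889))]
59963
(array([ 616.7, -256.4]), 39.3, 130.1, -6.1, array([131. , 181.7, 206.3]), np.int32(73549))
```

View pics/w3.png

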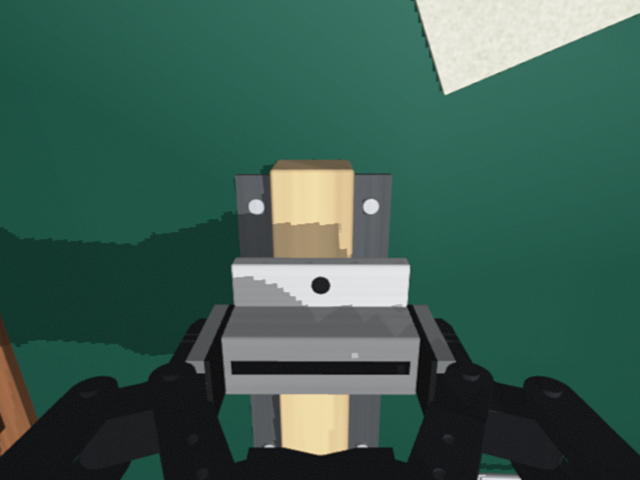

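The wrist view shows the block held level between the pads at (320,340), square over the rail. The rail's far end puts its centre at (526,-245), which agrees with my estimate.

{"method": "carry_out", "body": {
  "slide": [
    [0,0,0.038],
    [0,0,0.073],
    [0,0,0.073],
    [0,0,0.076],
    [0,0,0.079],
    [0,0,0.079]
  ],
  "roll": [0,0,0,0,0,0],
  "claw": [0.05,0.05,0.05,0.05,0.05,0.05]
}}

```text
clock: 6.32
position: [612.3, -252.7, 221.7]
ee_rot: [0.999, -0.044, 0.001, 0.0]
contact_force: [0.1, 0.0, -2.8]
gripper_width: 62.9
grasp_force: 67.6
```

{"method": "carry_out", "body": {
  "slide": [
    [0,0,0],
    [0,0,0],
    [0,0,0],
    [0,0,-0.042],
    [0,0,-0.083]
  ],
  "roll": [0,0,0,0,0],
  "claw": [0.0854,0.0854,0.0854,0.0854,0.0854]
}}

```text
clock: 6.95
position: [612.1, -252.8, 304.4]
ee_rot: [0.999, -0.044, -0.001, 0.0]
contact_force: [0.7, -0.5, -0.2]
gripper_width: 85.8
grasp_force: 0.0
```

```bash
python3 -c "
from plan import *
p,st,w=shot('scene','scene3.png')
print(rects(w,(400,-330),(700,-170),49,80,50))
job((586.6,132.1,-11.7),29,221+2,zg=181)"
```

```text
[(array([ 609.3, -253.5]), 62.2, 63.9, -6.3, array([50.4, 65.2, 77.9]), np.int32(549))]
7 {"slide": [[-0.009, -0.055, 0.002], [-0.017, -0.109, 0.003], [-0.026, -0.164, 0.005], [-0.034, -0.218, 0.007], [-0.043, -0.273, 0.008], [-0.051, -0.327, 0.01], [-0.06, -0.382, 0.012]], "roll": [1.0, 1.9, 2.9, 3.9, 4.9, 5.8, 6.8], "claw": [0.0854, 0.0854, 0.0854, 0.0854, 0.0854, 0.0854, 0.0854]}
7 {"slide": [[0.0, 0.0, 0.054], [0.0, 0.0, 0.109], [0.0, 0.0, 0.119], [0.0, 0.0, 0.119], [0.0, 0.0, 0.119], [0.0, 0.0, 0.119], [0.0, 0.0, 0.119]], "roll": [-0.0, -0.0, -0.0, -0.0, -0.0, -0.0, -0.0], "claw": [0.0854, 0.0854, 0.0854, 0.0854, 0.05, 0.05, 0.05]}
2 {"slide": [[0.0, 0.0, -0.06], [0.0, 0.0, -0.119]], "roll": [-0.0, -0.0], "claw": [0.05, 0.05]}
7 {"slide": [[0.006, 0.054, 0.0], [0.013, 0.108, 0.0], [0.019, 0.162, 0.0], [0.026, 0.216, 0.0], [0.032, 0.271, 0.0], [0.039, 0.325, 0.0], [0.045, 0.379, 0.0]], "roll": [-0.9, -1.9, -2.8, -3.8, -4.7, -5.7, -6.6], "claw": [0.05, 0.05, 0.05, 0.05, 0.05, 0.05, 0.05]}
5 {"slide": [[0.0, 0.0, 0.036], [0.0, 0.0, 0.071], [0.0, 0.0, 0.071], [0.0, 0.0, 0.077], [0.0, 0.0, 0.077]], "roll": [-0.0, -0.0, -0.0, -0.0, -0.0], "claw": [0.05, 0.05, 0.05, 0.05, 0.05]}
4 {"slide": [[0.0, 0.0, 0.0], [0.0, 0.0, 0.0], [0.0, 0.0, -0.038], [0.0, 0.0, -0.077]], "roll": [-0.0, -0.0, -0.0, -0.0], "claw": [0.0854, 0.0854, 0.0854, 0.0854]}
```

Block A sits on the rail where planned. Next is block B.

{"method": "carry_out", "body": {
  "slide": [
    [-0.009,-0.055,0.002],
    [-0.017,-0.109,0.003],
    [-0.026,-0.164,0.005],
    [-0.034,-0.218,0.007],
    [-0.043,-0.273,0.008],
    [-0.051,-0.327,0.01],
    [-0.06,-0.382,0.012],
    [-0.06,-0.382,0.012]
  ],
  "roll": [1,1.9,2.9,3.9,4.9,5.8,6.8,6.8],
  "claw": [0.0854,0.0854,0.0854,0.0854,0.0854,0.0854,0.0854,0.0854]
}}

```text
clock: 8.0
position: [585.3, 136.5, 291.7]
ee_rot: [0.995, -0.1, 0.0, -0.0]
contact_force: [0.0, -0.7, -0.5]
gripper_width: 85.5
grasp_force: 0.0
```

{"method": "carry_out", "body": {
  "slide": [
    [0,0,0.054],
    [0,0,0.109],
    [0,0,0.119],
    [0,0,0.119],
    [0,0,0.119],
    [0,0,0.119],
    [0,0,0.119]
  ],
  "roll": [0,0,0,0,0,0,0],
  "claw": [0.0854,0.0854,0.0854,0.0854,0.05,0.05,0.05]
}}

```text
clock: 8.88
position: [586.6, 133.4, 175.5]
ee_rot: [0.995, -0.102, 0.002, -0.001]
contact_force: [-0.3, -1.0, 7.4]
gripper_width: 62.9
grasp_force: 68.1
```

{"method": "carry_out", "body": {
  "slide": [
    [0,0,-0.06],
    [0,0,-0.119],
    [0,0,-0.119]
  ],
  "roll": [0,0,0],
  "claw": [0.05,0.05,0.05]
}}

```text
clock: 9.25
position: [586.8, 133.5, 298.3]
ee_rot: [0.995, -0.102, 0.006, -0.003]
contact_force: [-1.0, 0.3, -2.0]
gripper_width: 62.8
grasp_force: 67.6
```

{"method": "carry_out", "body": {
  "slide": [
    [0.006,0.054,0],
    [0.013,0.108,0],
    [0.019,0.162,0],
    [0.026,0.216,0],
    [0.032,0.271,0],
    [0.039,0.325,0],
    [0.045,0.379,0],
    [0.045,0.379,0]
  ],
  "roll": [-0.9,-1.9,-2.8,-3.8,-4.7,-5.7,-6.6,-6.6],
  "claw": [0.05,0.05,0.05,0.05,0.05,0.05,0.05,0.05]
}}

```text
clock: 10.25
position: [550.7, -250.5, 290.5]
ee_rot: [0.999, -0.048, -0.001, -0.0]
contact_force: [-0.7, 0.3, -2.1]
gripper_width: 62.7
grasp_force: 67.3
```

```bash
python3 -c "
from plan import *
p,st,w=shot('wrist','w4.png');print(cur(),st['gripper_width'])
print(rects(w,(560,-330),(700,-170),49,80,50))"
```

```text
[np.float64(551.0336600597133), np.float64(-248.88226654940306), np.float64(290.57773299599256), np.float64(-5.425962068162512)] 62.719476563749794
[(array([ 610.6, -253.1]), 53.8, 64.4, -5.5, array([51.3, 53.8, 75. ]), np.int32(15281))]
```

View pics/w4.png

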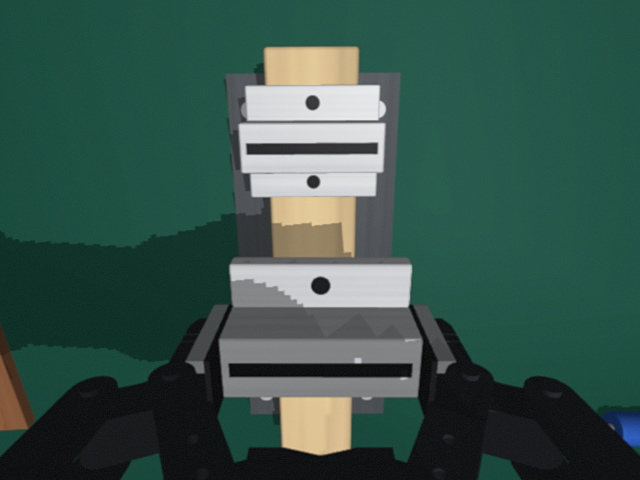

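The wrist view shows block A square on the rail at (312,148) and block B held level at (320,345). My starting pose for the plan was read before the arm settled, so I'll settle it now and re-measure.

{"method": "carry_out", "body": {
  "slide": [
    [0,0,0],
    [0,0,0],
    [0,0,0]
  ],
  "roll": [0,0,0],
  "claw": [0.05,0.05,0.05]
}}

```text
clock: 10.68
position: [552.4, -246.2, 291.8]
ee_rot: [0.999, -0.045, 0.0, -0.0]
contact_force: [0.2, -1.1, -1.4]
gripper_width: 62.8
grasp_force: 67.3
```

```bash
python3 -c "
from plan import *
p,st,w=shot('wrist');print(cur())
print('brimtop',w[270:295,250:390,2].mean(),'x far edge',np.nanmean(w[266:268,250:390,0]),'crown',np.nanmedian(w[345:355,250:390,2]),np.nanmedian(w[383:390,250:390,2]))"
```

```text
[np.float64(552.4016775600232), np.float64(-246.3335463718249), np.float64(291.81407256016706), np.float64(-5.118397021179568)]
brimtop nan x far edge 578.0392901835438 crown 149.40601935851817 149.44151947727227
```

{"method": "carry_out", "body": {
  "slide": [
    [0,0,0.035],
    [0,0,0.066],
    [0,0,0.066],
    [0,0,0.07],
    [0,0,0.0735],
    [0,0,0.0735]
  ],
  "roll": [0,0,0,0,0,0],
  "claw": [0.05,0.05,0.05,0.05,0.05,0.05]
}}

```text
clock: 11.48
position: [552.3, -247.2, 218.9]
ee_rot: [0.999, -0.045, 0.001, 0.0]
contact_force: [-0.3, 0.7, -2.2]
gripper_width: 63.0
grasp_force: 67.2
```

{"method": "carry_out", "body": {
  "slide": [
    [0,0,0],
    [0,0,0],
    [0,0,0],
    [0,0,-0.042],
    [0,0,-0.082],
    [0,0,-0.082],
    [0,0,-0.082],
    [0,0,-0.082]
  ],
  "roll": [0,0,0,0,0,0,0,0],
  "claw": [0.0854,0.0854,0.0854,0.0854,0.0854,0.0854,0.0854,0.0854]
}}

```text
clock: 12.48
position: [551.8, -247.1, 298.9]
ee_rot: [0.999, -0.045, -0.001, -0.0]
contact_force: [0.4, 0.0, 0.0]
gripper_width: 85.3
grasp_force: 0.0
```

```bash
sed -i 's/RC=.*/RC=np.array([525.9,-245.0])/' plan.py; python3 -c "
from plan import *
p,st,w=shot('wrist')
print(cur(),rects(w,(400,-330),(700,-170),49,80,50))
job((513.2,267.4,5.8),-30,222,zg=180)"
```

```text
[np.float64(551.8610841201057), np.float64(-247.12824418615858), np.float64(298.9290901606133), np.float64(-5.204153356915654)] [(array([ 610.8, -253.1]), 53.9, 64.3, -5.2, array([51.3, 53.6, 75.1]), np.int32(14062)), (array([ 552.3, -247.7]), 54.4, 64.2, -5.0, array([51.3, 66.6, 75. ]), np.int32(11064))]
9 {"slide": [[-0.009, -0.057, 0.0], [-0.019, -0.113, 0.0], [-0.028, -0.17, 0.0], [-0.038, -0.226, 0.0], [-0.047, -0.283, -0.001], [-0.057, -0.339, -0.001], [-0.066, -0.396, -0.001], [-0.076, -0.452, -0.001], [-0.085, -0.509, -0.001]], "roll": [-1.2, -2.4, -3.7, -4.9, -6.1, -7.3, -8.6, -9.8, -11.0], "claw": [0.0854, 0.0854, 0.0854, 0.0854, 0.0854, 0.0854, 0.0854, 0.0854, 0.0854]}
7 {"slide": [[0.0, 0.0, 0.055], [0.0, 0.0, 0.11], [0.0, 0.0, 0.12], [0.0, 0.0, 0.12], [0.0, 0.0, 0.12], [0.0, 0.0, 0.12], [0.0, 0.0, 0.12]], "roll": [-0.0, -0.0, -0.0, -0.0, -0.0, -0.0, -0.0], "claw": [0.0854, 0.0854, 0.0854, 0.0854, 0.05, 0.05, 0.05]}
2 {"slide": [[0.0, 0.0, -0.06], [0.0, 0.0, -0.12]], "roll": [-0.0, -0.0], "claw": [0.05, 0.05]}
9 {"slide": [[-0.008, 0.056, 0.0], [-0.015, 0.112, 0.0], [-0.023, 0.168, 0.0], [-0.03, 0.225, 0.0], [-0.038, 0.281, 0.0], [-0.046, 0.337, 0.0], [-0.053, 0.393, 0.0], [-0.061, 0.449, 0.0], [-0.069, 0.505, 0.0]], "roll": [1.2, 2.4, 3.6, 4.8, 6.1, 7.3, 8.5, 9.7, 10.9], "claw": [0.05, 0.05, 0.05, 0.05, 0.05, 0.05, 0.05, 0.05, 0.05]}
5 {"slide": [[0.0, 0.0, 0.036], [0.0, 0.0, 0.072], [0.0, 0.0, 0.072], [0.0, 0.0, 0.078], [0.0, 0.0, 0.078]], "roll": [-0.0, -0.0, -0.0, -0.0, -0.0], "claw": [0.05, 0.05, 0.05, 0.05, 0.05]}
4 {"slide": [[0.0, 0.0, 0.0], [0.0, 0.0, 0.0], [0.0, 0.0, -0.039], [0.0, 0.0, -0.078]], "roll": [-0.0, -0.0, -0.0, -0.0], "claw": [0.0854, 0.0854, 0.0854, 0.0854]}
```

```bash
python3 - <<'E'
s=open('plan.py').read()
s=s[:s.index('def job')]+'''def move(p,t,cl):
    p=np.array(p,float);t=np.array(t,float);m=(p+t)/2
    p=call(p,[(*m,cl,1)]);return call(p,[(*t,cl,7)])
def job(b,slot,zp,yawr=TH,zg=179,zt=300):
    x,y,t=b;rx,ry=rail(slot);O=85.4
    p=move(cur(),(x,y,zt,t),O)
    p=call(p,[(x,y,zg+10,t,O,1),(x,y,zg,t,O,2),(x,y,zg,t,50,3)])
    p=call(p,[(x,y,zt,t,50,4)])
    p=move(p,(rx,ry,zt,yawr),50)
'''
s=s.replace("[x+0 for x in r]","[x+0.0 for x in r]");open('plan.py','w').write(s)
E
python3 -c "
from plan import *
job((513.2,267.4,5.8),-31.5,0)"
```

```text
5 {"slide": [[-0.009, -0.051, 0.0], [-0.017, -0.102, 0.0], [-0.026, -0.153, 0.0], [-0.034, -0.204, 0.0], [-0.043, -0.254, -0.001]], "roll": [-1.1, -2.2, -3.3, -4.4, -5.5], "claw": [0.0854, 0.0854, 0.0854, 0.0854, 0.0854]}
7 {"slide": [[-0.004, -0.051, 0.0], [-0.007, -0.103, 0.0], [-0.011, -0.154, 0.0], [-0.014, -0.206, 0.0], [-0.018, -0.257, -0.001], [-0.018, -0.257, -0.001], [-0.018, -0.257, -0.001]], "roll": [-1.1, -2.2, -3.3, -4.4, -5.5, -5.5, -5.5], "claw": [0.0854, 0.0854, 0.0854, 0.0854, 0.0854, 0.0854, 0.0854]}
7 {"slide": [[0.0, 0.0, 0.056], [0.0, 0.0, 0.111], [0.0, 0.0, 0.121], [0.0, 0.0, 0.121], [0.0, 0.0, 0.121], [0.0, 0.0, 0.121], [0.0, 0.0, 0.121]], "roll": [-0.0, -0.0, -0.0, -0.0, -0.0, -0.0, -0.0], "claw": [0.0854, 0.0854, 0.0854, 0.0854, 0.05, 0.05, 0.05]}
4 {"slide": [[0.0, 0.0, -0.06], [0.0, 0.0, -0.121], [0.0, 0.0, -0.121], [0.0, 0.0, -0.121]], "roll": [-0.0, -0.0, -0.0, -0.0], "claw": [0.05, 0.05, 0.05, 0.05]}
5 {"slide": [[-0.007, 0.051, 0.0], [-0.014, 0.101, 0.0], [-0.021, 0.152, 0.0], [-0.028, 0.202, 0.0], [-0.035, 0.253, 0.0]], "roll": [1.1, 2.2, 3.3, 4.4, 5.4], "claw": [0.05, 0.05, 0.05, 0.05, 0.05]}
7 {"slide": [[-0.002, 0.051, 0.0], [-0.004, 0.102, 0.0], [-0.007, 0.153, 0.0], [-0.009, 0.204, 0.0], [-0.011, 0.255, 0.0], [-0.011, 0.255, 0.0], [-0.011, 0.255, 0.0]], "roll": [1.1, 2.2, 3.3, 4.4, 5.4, 5.4, 5.4], "claw": [0.05, 0.05, 0.05, 0.05, 0.05, 0.05, 0.05]}
```

{"method": "carry_out", "body": {
  "slide": [
    [-0.009,-0.051,0],
    [-0.017,-0.102,0],
    [-0.026,-0.153,0],
    [-0.034,-0.204,0],
    [-0.043,-0.254,-0.001]
  ],
  "roll": [-1.1,-2.2,-3.3,-4.4,-5.5],
  "claw": [0.0854,0.0854,0.0854,0.0854,0.0854]
}}

```text
clock: 13.15
position: [532.0, 11.3, 300.4]
ee_rot: [1.0, 0.003, -0.001, 0.0]
contact_force: [0.3, -0.0, 0.7]
gripper_width: 85.8
grasp_force: 0.0
```

{"method": "carry_out", "body": {
  "slide": [
    [-0.004,-0.051,0],
    [-0.007,-0.103,0],
    [-0.011,-0.154,0],
    [-0.014,-0.206,0],
    [-0.018,-0.257,-0.001],
    [-0.018,-0.257,-0.001],
    [-0.018,-0.257,-0.001]
  ],
  "roll": [-1.1,-2.2,-3.3,-4.4,-5.5,-5.5,-5.5],
  "claw": [0.0854,0.0854,0.0854,0.0854,0.0854,0.0854,0.0854]
}}

```text
clock: 14.02
position: [512.7, 266.3, 301.3]
ee_rot: [0.999, 0.051, -0.001, 0.001]
contact_force: [-0.2, -0.1, -0.4]
gripper_width: 85.5
grasp_force: 0.0
```

{"method": "carry_out", "body": {
  "slide": [
    [0,0,0.056],
    [0,0,0.111],
    [0,0,0.121],
    [0,0,0.121],
    [0,0,0.121],
    [0,0,0.121],
    [0,0,0.121]
  ],
  "roll": [0,0,0,0,0,0,0],
  "claw": [0.0854,0.0854,0.0854,0.0854,0.05,0.05,0.05]
}}

```text
clock: 14.9
position: [513.9, 267.3, 184.1]
ee_rot: [0.999, 0.051, 0.002, -0.002]
contact_force: [-0.2, -0.7, 6.2]
gripper_width: 62.6
grasp_force: 68.3
```

{"method": "carry_out", "body": {
  "slide": [
    [0,0,-0.06],
    [0,0,-0.121],
    [0,0,-0.121],
    [0,0,-0.121]
  ],
  "roll": [0,0,0,0],
  "claw": [0.05,0.05,0.05,0.05]
}}

```text
clock: 15.4
position: [512.3, 266.1, 302.5]
ee_rot: [0.999, 0.05, -0.0, -0.0]
contact_force: [-0.6, -0.7, -2.0]
gripper_width: 62.5
grasp_force: 72.2
```

{"method": "carry_out", "body": {
  "slide": [
    [-0.007,0.051,0],
    [-0.014,0.101,0],
    [-0.021,0.152,0],
    [-0.028,0.202,0],
    [-0.035,0.253,0]
  ],
  "roll": [1.1,2.2,3.3,4.4,5.4],
  "claw": [0.05,0.05,0.05,0.05,0.05]
}}

```text
clock: 16.02
position: [502.8, 9.6, 300.5]
ee_rot: [1.0, 0.003, -0.002, 0.0]
contact_force: [1.4, -0.6, -0.4]
gripper_width: 62.9
grasp_force: 72.4
```

{"method": "carry_out", "body": {
  "slide": [
    [-0.002,0.051,0],
    [-0.004,0.102,0],
    [-0.007,0.153,0],
    [-0.009,0.204,0],
    [-0.011,0.255,0],
    [-0.011,0.255,0],
    [-0.011,0.255,0]
  ],
  "roll": [1.1,2.2,3.3,4.4,5.4,5.4,5.4],
  "claw": [0.05,0.05,0.05,0.05,0.05,0.05,0.05]
}}

```text
clock: 16.9
position: [493.9, -243.7, 300.6]
ee_rot: [0.999, -0.044, -0.002, -0.0]
contact_force: [0.3, 0.4, -1.6]
gripper_width: 62.6
grasp_force: 72.4
```

```bash
cat >> plan.py <<'E'
def held(slot,rest=45,off=0):
    """held block: bottom offset from TCP, and correction to the slot"""
    p,st,w=shot('wrist','held%d.png'%(st0:=int(read_state()['clock'])));c=cur()
    top=np.nanmedian(w[345:355,250:390,2]),np.nanmedian(w[383:390,250:390,2])
    print('pose',np.round(c,1),'w',st['gripper_width'],'crown',top,'far edge x',np.nanmedian(w[266:269,250:390,0]),'brim z',np.nanmedian(w[270:295,250:390,2]))
    g=rail(slot)-c[:2];t=np.radians(c[3])
    print('to slot: tool x %.1f y %.1f roll %.1f'%(np.cos(t)*g[0]+np.sin(t)*g[1],np.sin(t)*g[0]-np.cos(t)*g[1],c[3]-TH))
    print('down', top[1]-30-rest-1+off)
    print(rects(w,(400,-330),(700,-170),49,95,300))
E
python3 -c "
from plan import *
held(-31.5)"
```

```text
pose [ 494.2 -243.2  301.    -5. ] w 62.649453230940736 crown (np.float64(149.8222984248039), np.float64(0.46618552383344536)) far edge x 515.2130556904277 brim z 127.46536924020232
to slot: tool x 0.3 y -1.0 roll 0.1
down -75.53381447616655
[(array([ 598.4, -251.9]), 29.3, 64.1, -5.1, array([51.2, 69.8, 75.2]), np.int32(10943)), (array([ 552. , -247.6]), 53.9, 64.3, -5.0, array([51.2, 53.6, 75.1]), np.int32(13869))]
```

```bash
cat >> plan.py <<'E'
def held2():
    p,st,w=shot('wrist');c=cur();t=np.radians(c[3])
    lo,hi=(c[2]-200,c[2]-120);m=w[:,235:405]
    u=(m[...,0]-c[0])*np.cos(t)+(m[...,1]-c[1])*np.sin(t)
    v=(m[...,0]-c[0])*np.sin(t)-(m[...,1]-c[1])*np.cos(t)
    for a in range(110,180,2):
        k=(m[...,2]>=c[2]-a-2)&(m[...,2]<c[2]-a)&(abs(v)<34)
        if k.sum()>150: print('z %.1f n %d tool-x %.1f..%.1f  y %.1f..%.1f'%(np.median(m[...,2][k]),k.sum(),*np.percentile(u[k],[1,99]),*np.percentile(v[k],[1,99])))
E
python3 -c "
from plan import *
held2()"
```

```text
z 150.2 n 8167 tool-x -12.1..9.3  y -27.8..28.4
z 149.1 n 1651 tool-x -12.8..9.8  y -27.9..28.0
z 146.4 n 485 tool-x 8.4..9.9  y -27.6..28.1
z 144.4 n 517 tool-x 8.4..9.8  y -27.9..28.8
z 142.5 n 468 tool-x 8.4..9.8  y -28.5..29.2
z 140.5 n 470 tool-x 8.4..9.8  y -28.8..29.3
z 138.4 n 479 tool-x 8.3..9.7  y -29.2..29.7
z 136.4 n 441 tool-x 8.4..9.8  y -29.7..30.1
z 134.4 n 424 tool-x 8.3..9.7  y -30.2..30.8
z 132.5 n 433 tool-x 8.2..9.8  y -29.8..30.8
z 130.4 n 420 tool-x 8.3..23.1  y -30.2..31.4
z 128.1 n 5514 tool-x 8.6..25.1  y -30.3..31.4
z 127.1 n 1786 tool-x 8.4..25.4  y -31.0..31.3
z 124.5 n 311 tool-x 24.5..25.6  y -30.1..31.5
z 122.5 n 297 tool-x 24.4..25.5  y -30.3..31.8
```

{"method": "carry_out", "body": {
  "slide": [
    [0.001,-0.001,0.035],
    [0.001,-0.001,0.066],
    [0.001,-0.001,0.066],
    [0.001,-0.001,0.07],
    [0.001,-0.001,0.074],
    [0.001,-0.001,0.074]
  ],
  "roll": [0,0,0,0,0,0],
  "claw": [0.05,0.05,0.05,0.05,0.05,0.05]
}}

```text
clock: 17.75
position: [495.7, -242.8, 228.8]
ee_rot: [0.999, -0.044, 0.0, 0.0]
contact_force: [0.3, -0.2, -1.1]
gripper_width: 62.4
grasp_force: 72.3
```

{"method": "carry_out", "body": {
  "slide": [
    [0,0,0],
    [0,0,0],
    [0,0,0],
    [0,0,-0.042],
    [0,0,-0.074],
    [0,0,-0.074],
    [0,0,-0.074],
    [0,0,-0.074]
  ],
  "roll": [0,0,0,0,0,0,0,0],
  "claw": [0.0854,0.0854,0.0854,0.0854,0.0854,0.0854,0.0854,0.0854]
}}

```text
clock: 18.75
position: [495.2, -242.8, 301.0]
ee_rot: [0.999, -0.044, -0.001, -0.0]
contact_force: [-0.0, -0.2, -0.2]
gripper_width: 85.3
grasp_force: 0.0
```

```bash
python3 -c "
from plan import *
p,st,w=shot('wrist')
print(rects(w,(400,-330),(700,-170),49,80,50))
job((435,267.7,-10.7),-89,0)"
```

```text
[(array([ 599.3, -252.1]), 30.9, 64.2, -5.0, array([51.3, 72.9, 75.3]), np.int32(11373)), (array([ 551.9, -247.7]), 54.2, 64.3, -5.3, array([51.3, 53.8, 75.1]), np.int32(13675)), (array([ 494.8, -243.3]), 54.2, 64.1, -5.0, array([51.3, 66.4, 75.1]), np.int32(10850))]
5 {"slide": [[-0.01, -0.05, 0.0], [-0.021, -0.101, 0.0], [-0.031, -0.151, 0.0], [-0.042, -0.201, 0.0], [-0.052, -0.252, 0.001]], "roll": [0.6, 1.1, 1.7, 2.3, 2.8], "claw": [0.0854, 0.0854, 0.0854, 0.0854, 0.0854]}
7 {"slide": [[-0.013, -0.05, 0.0], [-0.026, -0.099, 0.0], [-0.039, -0.149, 0.0], [-0.052, -0.199, 0.0], [-0.065, -0.249, 0.001], [-0.065, -0.249, 0.001], [-0.065, -0.249, 0.001]], "roll": [0.6, 1.1, 1.7, 2.3, 2.8, 2.8, 2.8], "claw": [0.0854, 0.0854, 0.0854, 0.0854, 0.0854, 0.0854, 0.0854]}
7 {"slide": [[0.0, 0.0, 0.056], [0.0, 0.0, 0.111], [0.0, 0.0, 0.121], [0.0, 0.0, 0.121], [0.0, 0.0, 0.121], [0.0, 0.0, 0.121], [0.0, 0.0, 0.121]], "roll": [-0.0, -0.0, -0.0, -0.0, -0.0, -0.0, -0.0], "claw": [0.0854, 0.0854, 0.0854, 0.0854, 0.05, 0.05, 0.05]}
4 {"slide": [[0.0, 0.0, -0.06], [0.0, 0.0, -0.121], [0.0, 0.0, -0.121], [0.0, 0.0, -0.121]], "roll": [-0.0, -0.0, -0.0, -0.0], "claw": [0.05, 0.05, 0.05, 0.05]}
5 {"slide": [[0.01, 0.05, 0.0], [0.019, 0.099, 0.0], [0.029, 0.149, 0.0], [0.038, 0.198, 0.0], [0.048, 0.248, 0.0]], "roll": [-0.6, -1.1, -1.7, -2.2, -2.8], "claw": [0.05, 0.05, 0.05, 0.05, 0.05]}
7 {"slide": [[0.007, 0.05, 0.0], [0.014, 0.1, 0.0], [0.021, 0.15, 0.0], [0.029, 0.2, 0.0], [0.036, 0.25, 0.0], [0.036, 0.25, 0.0], [0.036, 0.25, 0.0]], "roll": [-0.6, -1.1, -1.7, -2.2, -2.8, -2.8, -2.8], "claw": [0.05, 0.05, 0.05, 0.05, 0.05, 0.05, 0.05]}
```

{"method": "carry_out", "body": {
  "slide": [
    [-0.01,-0.05,0],
    [-0.021,-0.101,0],
    [-0.031,-0.151,0],
    [-0.042,-0.201,0],
    [-0.052,-0.252,0.001]
  ],
  "roll": [0.6,1.1,1.7,2.3,2.8],
  "claw": [0.0854,0.0854,0.0854,0.0854,0.0854]
}}

```text
clock: 19.42
position: [465.3, 14.2, 300.7]
ee_rot: [0.998, -0.068, -0.0, 0.0]
contact_force: [0.4, 0.4, -0.9]
gripper_width: 85.2
grasp_force: 0.0
```

{"method": "carry_out", "body": {
  "slide": [
    [-0.013,-0.05,0],
    [-0.026,-0.099,0],
    [-0.039,-0.149,0],
    [-0.052,-0.199,0],
    [-0.065,-0.249,0.001],
    [-0.065,-0.249,0.001],
    [-0.065,-0.249,0.001]
  ],
  "roll": [0.6,1.1,1.7,2.3,2.8,2.8,2.8],
  "claw": [0.0854,0.0854,0.0854,0.0854,0.0854,0.0854,0.0854]
}}

```text
clock: 20.3
position: [434.9, 268.0, 299.4]
ee_rot: [0.996, -0.092, -0.001, 0.001]
contact_force: [0.7, 0.0, 0.2]
gripper_width: 85.6
grasp_force: 0.0
```

{"method": "carry_out", "body": {
  "slide": [
    [0,0,0.056],
    [0,0,0.111],
    [0,0,0.121],
    [0,0,0.121],
    [0,0,0.121],
    [0,0,0.121],
    [0,0,0.121]
  ],
  "roll": [0,0,0,0,0,0,0],
  "claw": [0.0854,0.0854,0.0854,0.0854,0.05,0.05,0.05]
}}

```text
clock: 21.18
position: [435.9, 268.9, 181.7]
ee_rot: [0.996, -0.092, 0.002, -0.002]
contact_force: [0.4, -0.9, 6.1]
gripper_width: 62.7
grasp_force: 67.5
```

{"method": "carry_out", "body": {
  "slide": [
    [0,0,-0.06],
    [0,0,-0.121],
    [0,0,-0.121],
    [0,0,-0.121]
  ],
  "roll": [0,0,0,0],
  "claw": [0.05,0.05,0.05,0.05]
}}

```text
clock: 21.68
position: [434.5, 267.7, 300.5]
ee_rot: [0.996, -0.093, -0.0, -0.0]
contact_force: [0.6, -0.5, -2.4]
gripper_width: 62.8
grasp_force: 67.5
```

{"method": "carry_out", "body": {
  "slide": [
    [0.01,0.05,0],
    [0.019,0.099,0],
    [0.029,0.149,0],
    [0.038,0.198,0],
    [0.048,0.248,0]
  ],
  "roll": [-0.6,-1.1,-1.7,-2.2,-2.8],
  "claw": [0.05,0.05,0.05,0.05,0.05]
}}

```text
clock: 22.3
position: [435.8, 13.9, 298.7]
ee_rot: [0.998, -0.068, -0.002, 0.001]
contact_force: [1.1, -0.0, -1.1]
gripper_width: 62.6
grasp_force: 67.5
```

{"method": "carry_out", "body": {
  "slide": [
    [0.007,0.05,0],
    [0.014,0.1,0],
    [0.021,0.15,0],
    [0.029,0.2,0],
    [0.036,0.25,0],
    [0.036,0.25,0],
    [0.036,0.25,0]
  ],
  "roll": [-0.6,-1.1,-1.7,-2.2,-2.8,-2.8,-2.8],
  "claw": [0.05,0.05,0.05,0.05,0.05,0.05,0.05]
}}

```text
clock: 23.18
position: [437.7, -236.9, 298.6]
ee_rot: [0.999, -0.044, -0.002, -0.0]
contact_force: [-0.1, -1.1, -1.6]
gripper_width: 62.6
grasp_force: 67.4
```

```bash
python3 -c "
from plan import *
held(-89);held2()"
```

```text
pose [ 438.  -236.4  299.    -5. ] w 62.57159847034796 crown (np.float64(150.05353679147146), np.float64(149.47585059256085)) far edge x 459.99034628044274 brim z 127.98465590071788
to slot: tool x -0.7 y 0.8 roll 0.1
down 73.47585059256085
[(array([ 540.8, -246.7]), 31.5, 64.2, -5.1, array([51.3, 73. , 75.2]), np.int32(11776)), (array([ 494.2, -243.3]), 53.7, 64.2, -5.1, array([51.3, 53.7, 75.1]), np.int32(13994))]
z 151.6 n 625 tool-x -10.4..9.4  y -26.6..28.0
z 150.5 n 8856 tool-x -12.2..9.5  y -27.4..27.8
z 148.8 n 726 tool-x -12.2..9.9  y -27.3..27.3
z 146.4 n 547 tool-x 8.5..10.0  y -27.3..27.7
z 144.4 n 505 tool-x 8.5..9.9  y -27.8..28.2
z 142.4 n 499 tool-x 8.5..10.0  y -28.0..28.8
z 140.5 n 491 tool-x 8.4..9.9  y -28.5..29.1
z 138.4 n 492 tool-x 8.4..9.8  y -29.2..29.1
z 136.4 n 443 tool-x 8.5..9.9  y -29.3..29.4
z 134.4 n 448 tool-x 8.4..9.8  y -29.7..30.2
z 132.4 n 432 tool-x 8.5..9.8  y -30.2..30.7
z 129.9 n 728 tool-x 8.5..24.4  y -30.0..30.7
z 128.4 n 6425 tool-x 8.8..25.2  y -30.3..30.9
z 127.1 n 733 tool-x 8.7..25.6  y -30.9..30.8
z 124.4 n 349 tool-x 24.6..25.6  y -30.3..31.3
z 122.5 n 282 tool-x 24.6..25.7  y -30.1..30.8
```

{"method": "carry_out", "body": {
  "slide": [
    [0,0.001,0.035],
    [0,0.001,0.066],
    [0,0.001,0.066],
    [0,0.001,0.07],
    [0,0.001,0.074],
    [0,0.001,0.074]
  ],
  "roll": [0,0,0,0,0,0],
  "claw": [0.05,0.05,0.05,0.05,0.05,0.05]
}}

```text
clock: 24.02
position: [438.5, -237.9, 226.7]
ee_rot: [0.999, -0.044, 0.0, 0.0]
contact_force: [0.4, 0.1, -1.2]
gripper_width: 62.8
grasp_force: 67.3
```

{"method": "carry_out", "body": {
  "slide": [
    [0,0,0],
    [0,0,0],
    [0,0,0],
    [0,0,-0.042],
    [0,0,-0.084],
    [0,0,-0.084],
    [0,0,-0.084],
    [0,0,-0.084]
  ],
  "roll": [0,0,0,0,0,0,0,0],
  "claw": [0.0854,0.0854,0.0854,0.0854,0.0854,0.0854,0.0854,0.0854]
}}

```text
clock: 25.02
position: [438.0, -237.8, 309.0]
ee_rot: [0.999, -0.044, -0.001, -0.0]
contact_force: [-0.5, 0.4, -0.1]
gripper_width: 85.2
grasp_force: 0.0
```

```bash
python3 -c "
from plan import *
p,st,w=shot('wrist')
print(cur(),rects(w,(400,-330),(700,-170),49,80,50))
ws=shot('scene')[2];print(rects(ws,(380,90),(690,320),8.5,45,100))
job((586.3,255.5,5.1),56.5,0,zt=310)"
```

```text
[np.float64(438.0721195405819), np.float64(-237.8732148222759), np.float64(309.000633664958), np.float64(-5.0105044027911925)] [(array([ 542. , -246.8]), 34.0, 64.2, -5.1, array([51.3, 73.4, 75.2]), np.int32(11474)), (array([ 494.6, -243.3]), 53.4, 64.3, -5.0, array([51.3, 54.6, 75.1]), np.int32(12707)), (array([ 437.5, -238.2]), 54.6, 64.3, -5.0, array([51.3, 66.8, 75. ]), np.int32(10246))]
[(array([424.2, 206.4]), 88.6, 226.2, 0.1, array([10.3, 31.2, 37.6]), np.int32(704)), (array([576.8, 260.8]), 73.3, 82.2, 3.8, array([23.2, 34. , 38.5]), np.int32(503))]
5 {"slide": [[0.01, -0.05, 0.0], [0.021, -0.101, 0.0], [0.031, -0.151, 0.0], [0.042, -0.202, 0.0], [0.052, -0.252, 0.0]], "roll": [-1.0, -2.0, -3.0, -4.0, -5.1], "claw": [0.0854, 0.0854, 0.0854, 0.0854, 0.0854]}
7 {"slide": [[0.015, -0.049, 0.0], [0.03, -0.099, 0.0], [0.045, -0.148, 0.0], [0.059, -0.197, 0.0], [0.074, -0.247, 0.0], [0.074, -0.247, 0.0], [0.074, -0.247, 0.0]], "roll": [-1.0, -2.0, -3.0, -4.0, -5.1, -5.1, -5.1], "claw": [0.0854, 0.0854, 0.0854, 0.0854, 0.0854, 0.0854, 0.0854]}
7 {"slide": [[0.0, 0.0, 0.06], [0.0, 0.0, 0.121], [0.0, 0.0, 0.131], [0.0, 0.0, 0.131], [0.0, 0.0, 0.131], [0.0, 0.0, 0.131], [0.0, 0.0, 0.131]], "roll": [-0.0, -0.0, -0.0, -0.0, -0.0, -0.0, -0.0], "claw": [0.0854, 0.0854, 0.0854, 0.0854, 0.05, 0.05, 0.05]}
4 {"slide": [[0.0, 0.0, -0.044], [0.0, 0.0, -0.087], [0.0, 0.0, -0.131], [0.0, 0.0, -0.131]], "roll": [-0.0, -0.0, -0.0, -0.0], "claw": [0.05, 0.05, 0.05, 0.05]}
5 {"slide": [[-0.005, 0.05, 0.0], [-0.01, 0.101, 0.0], [-0.015, 0.151, 0.0], [-0.02, 0.201, 0.0], [-0.025, 0.252, 0.0]], "roll": [1.0, 2.0, 3.1, 4.1, 5.1], "claw": [0.05, 0.05, 0.05, 0.05, 0.05]}
7 {"slide": [[0.0, 0.051, 0.0], [-0.001, 0.101, 0.0], [-0.001, 0.152, 0.0], [-0.002, 0.202, 0.0], [-0.002, 0.253, 0.0], [-0.002, 0.253, 0.0], [-0.002, 0.253, 0.0]], "roll": [1.0, 2.0, 3.1, 4.1, 5.1, 5.1, 5.1], "claw": [0.05, 0.05, 0.05, 0.05, 0.05, 0.05, 0.05]}
```

All four crown-up blocks are on the rail, at 57 to 59 mm pitch. Next is crown-down block E.

{"method": "carry_out", "body": {
  "slide": [
    [0.01,-0.05,0],
    [0.021,-0.101,0],
    [0.031,-0.151,0],
    [0.042,-0.202,0],
    [0.052,-0.252,0]
  ],
  "roll": [-1,-2,-3,-4,-5.1],
  "claw": [0.0854,0.0854,0.0854,0.0854,0.0854]
}}

```text
clock: 25.75
position: [512.4, 10.3, 309.6]
ee_rot: [1.0, 0.001, -0.001, 0.0]
contact_force: [0.7, -0.6, 0.2]
gripper_width: 85.2
grasp_force: 0.0
```

{"method": "carry_out", "body": {
  "slide": [
    [0.015,-0.049,0],
    [0.03,-0.099,0],
    [0.045,-0.148,0],
    [0.059,-0.197,0],
    [0.074,-0.247,0],
    [0.074,-0.247,0],
    [0.074,-0.247,0]
  ],
  "roll": [-1,-2,-3,-4,-5.1,-5.1,-5.1],
  "claw": [0.0854,0.0854,0.0854,0.0854,0.0854,0.0854,0.0854]
}}

```text
clock: 26.62
position: [585.4, 255.5, 309.0]
ee_rot: [0.999, 0.045, -0.001, 0.001]
contact_force: [-0.2, -0.4, 0.0]
gripper_width: 85.3
grasp_force: 0.0
```

{"method": "carry_out", "body": {
  "slide": [
    [0,0,0.06],
    [0,0,0.119],
    [0,0,0.129],
    [0,0,0.129],
    [0,0,0.129],
    [0,0,0.129],
    [0,0,0.129]
  ],
  "roll": [0,0,0,0,0,0,0],
  "claw": [0.0854,0.0854,0.0854,0.0854,0.05,0.05,0.05]
}}

```text
clock: 27.5
position: [586.7, 256.3, 184.6]
ee_rot: [0.999, 0.046, 0.003, -0.001]
contact_force: [-0.3, 0.3, 6.5]
gripper_width: 62.4
grasp_force: 68.8
```

{"method": "carry_out", "body": {
  "slide": [
    [0,0,-0.044],
    [0,0,-0.087],
    [0,0,-0.129],
    [0,0,-0.129]
  ],
  "roll": [0,0,0,0],
  "claw": [0.05,0.05,0.05,0.05]
}}

```text
clock: 28.0
position: [586.3, 256.1, 315.7]
ee_rot: [0.999, 0.046, 0.004, -0.003]
contact_force: [-0.0, 0.8, -1.9]
gripper_width: 62.3
grasp_force: 68.0
```

{"method": "carry_out", "body": {
  "slide": [
    [-0.005,0.05,0],
    [-0.01,0.101,0],
    [-0.015,0.151,0],
    [-0.02,0.201,0],
    [-0.025,0.252,0]
  ],
  "roll": [1,2,3.1,4.1,5.1],
  "claw": [0.05,0.05,0.05,0.05,0.05]
}}

```text
clock: 28.62
position: [582.9, 0.9, 309.5]
ee_rot: [1.0, 0.001, -0.001, -0.0]
contact_force: [0.8, 0.2, -1.2]
gripper_width: 62.5
grasp_force: 67.9
```

{"method": "carry_out", "body": {
  "slide": [
    [0,0.051,0],
    [-0.001,0.101,0],
    [-0.001,0.152,0],
    [-0.002,0.202,0],
    [-0.002,0.253,0],
    [-0.002,0.253,0],
    [-0.002,0.253,0]
  ],
  "roll": [1,2,3.1,4.1,5.1,5.1,5.1],
  "claw": [0.05,0.05,0.05,0.05,0.05,0.05,0.05]
}}

```text
clock: 29.5
position: [581.6, -250.4, 309.4]
ee_rot: [0.999, -0.044, -0.001, -0.0]
contact_force: [-0.1, 0.4, -1.4]
gripper_width: 62.5
grasp_force: 67.9
```

```bash
python3 -c "
from plan import *
held(55.7);held2()"; ls pics
```

```text
pose [ 581.8 -249.8  309.7   -5. ] w 62.52065900477785 crown (np.float64(157.92383022402095), np.float64(158.01026814852383)) far edge x 566.9855137421821 brim z 157.04832534784927
to slot: tool x -0.4 y 0.2 roll 0.1
down 82.01026814852383
[(array([ 610.9, -253.2]), 54.0, 64.3, -5.1, array([51.3, 64.1, 75.1]), np.int32(11358)), (array([ 571.6, -249.4]), 15.5, 64.0, -5.0, array([50.7, 52.2, 53.2]), np.int32(2693)), (array([ 452.9, -239.7]), 12.7, 64.0, -4.8, array([51.7, 56.3, 69. ]), np.int32(3041))]
z 158.4 n 16628 tool-x -26.9..25.2  y -28.1..28.7
z 157.6 n 6902 tool-x -27.2..26.0  y -28.0..28.1
z 154.9 n 412 tool-x 25.1..26.3  y -26.6..27.1
z 152.9 n 413 tool-x 25.1..26.3  y -27.1..27.7
z 151.3 n 171 tool-x 25.0..25.9  y -27.3..28.1
c2.png
held16.png
held23.png
held29.png
scene0.png
scene1.png
scene2.png
scene3.png
side0.png
w1.png
w3.png
w4.png
```

{"method": "carry_out", "body": {
  "slide": [
    [0,0,0.02],
    [0,0,0.04],
    [0,0,0.052],
    [0,0,0.063],
    [0,0,0.068],
    [0,0,0.071],
    [0,0,0.0743],
    [0,0,0.0743]
  ],
  "roll": [0,0,0,0,0,0,0,0],
  "claw": [0.05,0.05,0.05,0.05,0.05,0.05,0.05,0.05]
}}

```text
clock: 30.6
position: [582.1, -250.6, 235.9]
ee_rot: [0.999, -0.044, -0.0, -0.0]
contact_force: [-0.1, -1.0, -1.1]
gripper_width: 62.6
grasp_force: 67.9
```

{"method": "carry_out", "body": {
  "slide": [
    [0,0,0],
    [0,0,0],
    [0,0,0],
    [0,0,-0.042],
    [0,0,-0.075],
    [0,0,-0.075],
    [0,0,-0.075],
    [0,0,-0.075]
  ],
  "roll": [0,0,0,0,0,0,0,0],
  "claw": [0.0854,0.0854,0.0854,0.0854,0.0854,0.0854,0.0854,0.0854]
}}

```text
clock: 31.6
position: [581.8, -250.4, 309.6]
ee_rot: [0.999, -0.044, -0.001, -0.0]
contact_force: [0.5, -0.0, 0.6]
gripper_width: 85.6
grasp_force: 0.0
```

```bash
python3 -c "
from plan import *
p,st,w=shot('wrist')
print(cur(),rects(w,(400,-330),(700,-170),76.5,95,50))
job((436.1,134.4,-12.5),-60,0,zt=310)"
```

```text
[np.float64(581.8567959896681), np.float64(-250.46456791391668), np.float64(309.62849381334377), np.float64(-5.005078435597584)] [(array([ 581.3, -251. ]), 54.8, 64.2, -4.9, array([81. , 82.2, 83.2]), np.int32(12421))]
4 {"slide": [[-0.022, -0.046, 0.0], [-0.045, -0.093, 0.0], [-0.067, -0.139, 0.0], [-0.089, -0.185, 0.0]], "roll": [0.9, 1.9, 2.8, 3.7], "claw": [0.0854, 0.0854, 0.0854, 0.0854]}
7 {"slide": [[-0.025, -0.045, 0.0], [-0.051, -0.09, 0.0], [-0.076, -0.134, 0.0], [-0.101, -0.179, 0.0], [-0.101, -0.179, 0.0], [-0.101, -0.179, 0.0], [-0.101, -0.179, 0.0]], "roll": [0.9, 1.9, 2.8, 3.7, 3.7, 3.7, 3.7], "claw": [0.0854, 0.0854, 0.0854, 0.0854, 0.0854, 0.0854, 0.0854]}
7 {"slide": [[0.0, 0.0, 0.06], [0.0, 0.0, 0.121], [0.0, 0.0, 0.131], [0.0, 0.0, 0.131], [0.0, 0.0, 0.131], [0.0, 0.0, 0.131], [0.0, 0.0, 0.131]], "roll": [-0.0, -0.0, -0.0, -0.0, -0.0, -0.0, -0.0], "claw": [0.0854, 0.0854, 0.0854, 0.0854, 0.05, 0.05, 0.05]}
4 {"slide": [[0.0, 0.0, -0.044], [0.0, 0.0, -0.087], [0.0, 0.0, -0.131], [0.0, 0.0, -0.131]], "roll": [-0.0, -0.0, -0.0, -0.0], "claw": [0.05, 0.05, 0.05, 0.05]}
4 {"slide": [[0.014, 0.045, 0.0], [0.028, 0.09, 0.0], [0.041, 0.135, 0.0], [0.055, 0.179, 0.0]], "roll": [-0.9, -1.8, -2.8, -3.7], "claw": [0.05, 0.05, 0.05, 0.05]}
7 {"slide": [[0.011, 0.046, 0.0], [0.022, 0.091, 0.0], [0.033, 0.137, 0.0], [0.043, 0.183, 0.0], [0.043, 0.183, 0.0], [0.043, 0.183, 0.0], [0.043, 0.183, 0.0]], "roll": [-0.9, -1.9, -2.8, -3.7, -3.7, -3.7, -3.7], "claw": [0.05, 0.05, 0.05, 0.05, 0.05, 0.05, 0.05]}
```

E is seated at 83 mm. Next is crown-down block F.

{"method": "carry_out", "body": {
  "slide": [
    [-0.022,-0.046,0],
    [-0.045,-0.093,0],
    [-0.067,-0.139,0],
    [-0.089,-0.185,0]
  ],
  "roll": [0.9,1.9,2.8,3.7],
  "claw": [0.0854,0.0854,0.0854,0.0854]
}}

```text
clock: 32.15
position: [508.8, -57.1, 310.3]
ee_rot: [0.997, -0.076, -0.001, 0.0]
contact_force: [0.2, 0.9, 0.0]
gripper_width: 85.5
grasp_force: 0.0
```

{"method": "carry_out", "body": {
  "slide": [
    [-0.025,-0.045,0],
    [-0.051,-0.09,0],
    [-0.076,-0.134,0],
    [-0.101,-0.179,0],
    [-0.101,-0.179,0],
    [-0.101,-0.179,0],
    [-0.101,-0.179,0]
  ],
  "roll": [0.9,1.9,2.8,3.7,3.7,3.7,3.7],
  "claw": [0.0854,0.0854,0.0854,0.0854,0.0854,0.0854,0.0854]
}}

```text
clock: 33.02
position: [437.1, 132.8, 310.6]
ee_rot: [0.994, -0.109, -0.0, 0.0]
contact_force: [0.4, 0.0, -0.6]
gripper_width: 85.5
grasp_force: 0.0
```

{"method": "carry_out", "body": {
  "slide": [
    [0,0,0.06],
    [0,0,0.12],
    [0,0,0.13],
    [0,0,0.13],
    [0,0,0.13],
    [0,0,0.13],
    [0,0,0.13]
  ],
  "roll": [0,0,0,0,0,0,0],
  "claw": [0.0854,0.0854,0.0854,0.0854,0.05,0.05,0.05]
}}

```text
clock: 33.9
position: [437.6, 134.2, 183.4]
ee_rot: [0.994, -0.108, 0.002, -0.002]
contact_force: [-0.7, -1.7, 5.7]
gripper_width: 62.7
grasp_force: 65.8
```

{"method": "carry_out", "body": {
  "slide": [
    [0,0,-0.044],
    [0,0,-0.087],
    [0,0,-0.13],
    [0,0,-0.13]
  ],
  "roll": [0,0,0,0],
  "claw": [0.05,0.05,0.05,0.05]
}}

```text
clock: 34.4
position: [437.3, 134.1, 315.6]
ee_rot: [0.994, -0.108, 0.004, -0.004]
contact_force: [0.3, 0.1, -1.5]
gripper_width: 62.7
grasp_force: 67.2
```

{"method": "carry_out", "body": {
  "slide": [
    [0.014,0.045,0],
    [0.028,0.09,0],
    [0.041,0.135,0],
    [0.055,0.179,0]
  ],
  "roll": [-0.9,-1.8,-2.8,-3.7],
  "claw": [0.05,0.05,0.05,0.05]
}}

```text
clock: 34.9
position: [451.3, -54.4, 310.6]
ee_rot: [0.997, -0.076, -0.0, -0.0]
contact_force: [0.3, -0.4, -1.1]
gripper_width: 62.7
grasp_force: 67.1
```

{"method": "carry_out", "body": {
  "slide": [
    [0.011,0.046,0],
    [0.022,0.091,0],
    [0.033,0.137,0],
    [0.043,0.183,0],
    [0.043,0.183,0],
    [0.043,0.183,0],
    [0.043,0.183,0]
  ],
  "roll": [-0.9,-1.9,-2.8,-3.7,-3.7,-3.7,-3.7],
  "claw": [0.05,0.05,0.05,0.05,0.05,0.05,0.05]
}}

```text
clock: 35.78
position: [466.7, -239.4, 310.8]
ee_rot: [0.999, -0.043, -0.0, -0.0]
contact_force: [0.0, 0.6, -2.1]
gripper_width: 62.8
grasp_force: 67.1
```

```bash
python3 -c "
from plan import *
held(-60);held2()"
```

```text
pose [ 466.8 -239.3  311.    -4.9] w 62.838365305598415 crown (np.float64(160.52644694507575), np.float64(160.59052507542873)) far edge x 451.680128931905 brim z 156.61019171394258
to slot: tool x -0.6 y 0.4 roll 0.2
down 84.59052507542873
[(array([ 556.2, -248.5]), 62.3, 64.8, -5.5, array([51.8, 81.5, 83.1]), np.int32(19615)), (array([ 494.5, -243.3]), 54.2, 64.3, -5.2, array([51.3, 63.6, 75.1]), np.int32(11172)), (array([ 456.2, -240. ]), 17.4, 64.0, -5.0, array([50.8, 52.2, 55.7]), np.int32(3330))]
z 161.3 n 6372 tool-x -27.8..24.1  y -28.0..28.3
z 160.5 n 17054 tool-x -28.6..24.6  y -28.4..28.1
z 158.1 n 498 tool-x -3.5..25.1  y -27.0..26.5
z 156.0 n 423 tool-x 24.0..25.1  y -27.1..27.1
z 154.2 n 344 tool-x 23.9..24.9  y -27.1..27.4
```

{"method": "carry_out", "body": {
  "slide": [
    [0.001,0.001,0.02],
    [0.001,0.001,0.04],
    [0.001,0.001,0.054],
    [0.001,0.001,0.065],
    [0.001,0.001,0.07],
    [0.001,0.001,0.074],
    [0.001,0.001,0.077],
    [0.001,0.001,0.077]
  ],
  "roll": [0.2,0.2,0.2,0.2,0.2,0.2,0.2,0.2],
  "claw": [0.05,0.05,0.05,0.05,0.05,0.05,0.05,0.05]
}}

```text
clock: 36.88
position: [467.8, -241.4, 234.0]
ee_rot: [0.999, -0.045, 0.0, 0.0]
contact_force: [-0.0, -1.2, -2.1]
gripper_width: 62.8
grasp_force: 67.1
```

{"method": "carry_out", "body": {
  "slide": [
    [0,0,0],
    [0,0,0],
    [0,0,0],
    [0,0,-0.042],
    [0,0,-0.084],
    [0,0,-0.126],
    [0,0,-0.167],
    [0,0,-0.167]
  ],
  "roll": [0,0,0,0,0,0,0,0],
  "claw": [0.0854,0.0854,0.0854,0.0854,0.0854,0.0854,0.0854,0.0854]
}}

```text
clock: 37.88
position: [468.3, -241.6, 405.0]
ee_rot: [0.999, -0.045, 0.004, 0.001]
contact_force: [-0.7, -0.2, -0.3]
gripper_width: 85.7
grasp_force: 0.0
```

{"method": "carry_out", "body": {
  "slide": [
    [0,-0.05,0],
    [0,-0.1,0],
    [0,-0.15,0],
    [0,-0.2,0],
    [0,-0.2,0],
    [0,-0.2,0],
    [0,-0.2,0]
  ],
  "roll": [0,0,0,0,0,0,0],
  "claw": [0.0854,0.0854,0.0854,0.0854,0.0854,0.0854,0.0854]
}}

```text
clock: 38.75
position: [485.8, -43.1, 400.5]
ee_rot: [0.999, -0.046, -0.0, 0.0]
contact_force: [0.0, -0.7, 0.2]
gripper_width: 85.4
grasp_force: 0.0
```

```bash
python3 -c "
from plan import *
p,st,w=shot('wrist','w8.png')
print(cur())
print('rail',rects(w,(400,-330),(700,-170),76.5,95,50))
print('board',rects(w,(380,-120),(700,60),4,20,300),rects(w,(380,-120),(700,60),34,48,100))
ps,st,ws=shot('scene','scene8.png')
print('tops',rects(ws,(400,-330),(700,-170),78,95,50))
"
```

```text
[np.float64(485.78091707315815), np.float64(-43.19278009208874), np.float64(400.64170867274606), np.float64(-5.305817563339272)]
rail [(array([ 581.1, -240.2]), 44.5, 51.9, 84.7, array([79.9, 82.3, 83.5]), np.int32(5584)), (array([ 465.6, -241.6]), 54.3, 65.5, -5.0, array([80.5, 82.3, 83.5]), np.int32(6530))]
board [(array([514.6,  57.3]), 5.0, 267.9, 88.5, array([ 5.3, 17. , 19.7]), np.int32(2790)), (array([539.3,  12.6]), 54.4, 190.4, 88.7, array([ 7.7,  9.1, 10.4]), np.int32(11970))] [(array([539.5,  12.5]), 18.4, 80.0, 88.8, array([37.3, 39. , 40.2]), np.int32(2423))]
tops [(array([ 464.8, -242.6]), 60.7, 64.1, -4.7, array([79.2, 83.3, 86.9]), np.int32(468)), (array([ 579.8, -252.2]), 65.9, 66.4, 88.5, array([79.3, 83.1, 86.7]), np.int32(556))]
```

View pics/w8.png

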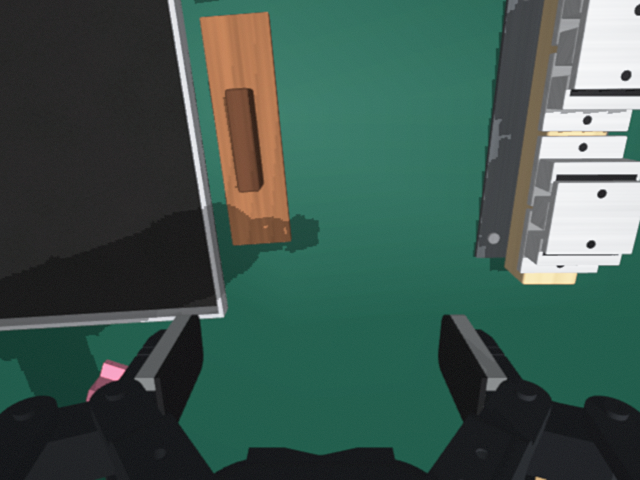

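View pics/scene8.png

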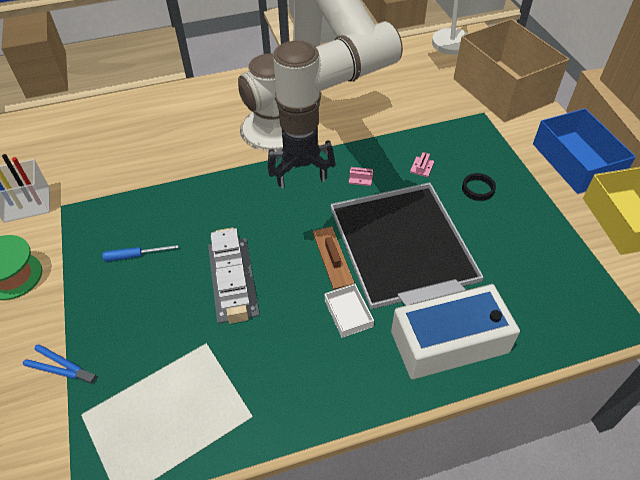

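The tray is empty and both crown-down blocks are seated at 83 mm. The board has been knocked over to (539,13), beside the tray wall, with its bar at wrist pixel (243,140). I'll part-close the fingers before descending so they clear the wall.

```bash
python3 -c "
from plan import *
x,y,t=539.5,12.6,-1.2
p=call(cur(),[(x,y,300,t,40,7)])
p=call(p,[(x,y,200,t,40,3),(x,y,190,t,40,2),(x,y,190,t,0,3)])
p=call(p,[(x,y,330,t,0,6)])
r=rail(-2)
p=call(p,[(*r,330,TH,0,8)])
"
```

```text
7 {"slide": [[0.016, -0.02, 0.034], [0.032, -0.04, 0.067], [0.048, -0.06, 0.101], [0.048, -0.06, 0.101], [0.048, -0.06, 0.101], [0.048, -0.06, 0.101], [0.048, -0.06, 0.101]], "roll": [-1.4, -2.7, -4.1, -4.1, -4.1, -4.1, -4.1], "claw": [0.04, 0.04, 0.04, 0.04, 0.04, 0.04, 0.04]}
8 {"slide": [[0.0, 0.0, 0.05], [0.0, 0.0, 0.1], [0.0, 0.0, 0.1], [0.0, 0.0, 0.11], [0.0, 0.0, 0.11], [0.0, 0.0, 0.11], [0.0, 0.0, 0.11], [0.0, 0.0, 0.11]], "roll": [-0.0, -0.0, -0.0, -0.0, -0.0, -0.0, -0.0, -0.0], "claw": [0.04, 0.04, 0.04, 0.04, 0.04, 0.0, 0.0, 0.0]}
6 {"slide": [[0.0, 0.0, -0.047], [0.0, 0.0, -0.093], [0.0, 0.0, -0.14], [0.0, 0.0, -0.14], [0.0, 0.0, -0.14], [0.0, 0.0, -0.14]], "roll": [-0.0, -0.0, -0.0, -0.0, -0.0, -0.0], "claw": [0.0, 0.0, 0.0, 0.0, 0.0, 0.0]}
8 {"slide": [[-0.002, 0.052, 0.0], [-0.004, 0.103, 0.0], [-0.006, 0.155, 0.0], [-0.008, 0.206, 0.0], [-0.01, 0.258, 0.0], [-0.01, 0.258, 0.0], [-0.01, 0.258, 0.0], [-0.01, 0.258, 0.0]], "roll": [0.8, 1.6, 2.3, 3.1, 3.9, 3.9, 3.9, 3.9], "claw": [0.0, 0.0, 0.0, 0.0, 0.0, 0.0, 0.0, 0.0]}
```

{"method": "carry_out", "body": {
  "slide": [
    [0.016,-0.02,0.034],
    [0.032,-0.04,0.067],
    [0.048,-0.06,0.101],
    [0.048,-0.06,0.101],
    [0.048,-0.06,0.101],
    [0.048,-0.06,0.101],
    [0.048,-0.06,0.101]
  ],
  "roll": [-1.4,-2.7,-4.1,-4.1,-4.1,-4.1,-4.1],
  "claw": [0.04,0.04,0.04,0.04,0.04,0.04,0.04]
}}

```text
clock: 39.72
position: [539.0, 12.7, 301.2]
ee_rot: [1.0, -0.01, 0.001, -0.0]
contact_force: [0.4, 0.4, -0.1]
gripper_width: 39.8
grasp_force: 0.0
```

```bash
python3 -c "
from plan import *
p,st,w=shot('wrist')
print(cur(),st['gripper_width'],rects(w,(420,-60),(700,50),4,20,300))
"
```

```text
[np.float64(538.9959268899918), np.float64(12.812675674086904), np.float64(300.9931251821376), np.float64(-1.1305045666393125)] 39.847334277366976 [(array([652.3,  -6. ]), 0.5, 78.7, 3.6, array([ 4.9, 12.4, 19.3]), np.int32(503)), (array([539.2,  12.7]), 54.3, 190.4, 88.8, array([ 8.1,  9.2, 10.3]), np.int32(18858))]
```

{"method": "carry_out", "body": {
  "slide": [
    [0,0,0.05],
    [0,0,0.1],
    [0,0,0.1],
    [0,0,0.11],
    [0,0,0.11],
    [0,0,0.11],
    [0,0,0.11],
    [0,0,0.11]
  ],
  "roll": [0,0,0,0,0,0,0,0],
  "claw": [0.04,0.04,0.04,0.04,0.04,0.0,0.0,0.0]
}}

```text
clock: 40.78
position: [539.7, 13.4, 191.5]
ee_rot: [1.0, -0.009, 0.001, -0.0]
contact_force: [-0.7, -0.2, 6.4]
gripper_width: 16.9
grasp_force: 61.8
```

{"method": "carry_out", "body": {
  "slide": [
    [0,0,-0.047],
    [0,0,-0.093],
    [0,0,-0.14],
    [0,0,-0.14],
    [0,0,-0.14],
    [0,0,-0.14]
  ],
  "roll": [0,0,0,0,0,0],
  "claw": [0.0,0.0,0.0,0.0,0.0,0.0]
}}

```text
clock: 41.52
position: [538.6, 13.1, 328.2]
ee_rot: [1.0, -0.01, -0.002, 0.0]
contact_force: [-0.8, 0.2, -2.2]
gripper_width: 16.8
grasp_force: 60.8
```

{"method": "carry_out", "body": {
  "slide": [
    [-0.002,0.052,0],
    [-0.004,0.103,0],
    [-0.006,0.155,0],
    [-0.008,0.206,0],
    [-0.01,0.258,0],
    [-0.01,0.258,0],
    [-0.01,0.258,0],
    [-0.01,0.258,0]
  ],
  "roll": [0.8,1.6,2.3,3.1,3.9,3.9,3.9,3.9],
  "claw": [0.0,0.0,0.0,0.0,0.0,0.0,0.0,0.0]
}}

```text
clock: 42.52
position: [524.4, -243.6, 329.3]
ee_rot: [0.999, -0.043, -0.001, -0.0]
contact_force: [0.1, 0.4, -1.1]
gripper_width: 16.9
grasp_force: 60.7
```

```bash
python3 -c "
from plan import *
p,st,w=shot('wrist','w9.png')
c=cur();print(c,st['gripper_width'],rail(-2))
for r in rects(w,(380,-330),(700,-170),120,170,300): print(r)
q=w[(w[...,2]>130)&(w[...,2]<157)&(abs(w[...,1]+245)<45)&(w[...,0]>545)&(w[...,0]<640)]
A=np.c_[q[:,:2]-[523,-245],np.ones(len(q))];print(np.linalg.lstsq(A,q[:,2],rcond=None)[0])
"
```

```text
[np.float64(524.4235729199543), np.float64(-243.48155015598266), np.float64(329.619951588469), np.float64(-4.9026364344929565)] 16.91742540334462 [ 523.90791787 -244.82221141]
(array([ 566.5, -247.5]), 54.4, 104.5, 84.9, array([145.7, 146.8, 148.9]), np.int32(32963))
(array([ 464.4, -238.6]), 32.1, 34.9, 85.6, array([146.4, 147.3, 148.1]), np.int32(1380))
[-7.97226321e-03 -4.54558112e-04  1.47338759e+02]
```

View pics/w9.png

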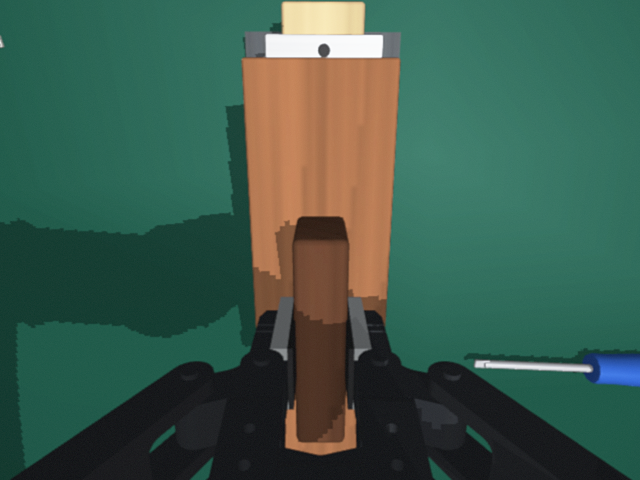

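The wrist view shows the board held level along the rail, with its bar between the pads at (320,340). Its underside is at 137 mm, so I'll lower it 53.5 mm.

{"method": "carry_out", "body": {
  "slide": [
    [0,0.001,0.015],
    [0,0.001,0.03],
    [0,0.001,0.042],
    [0,0.001,0.047],
    [0,0.001,0.05],
    [0,0.001,0.052],
    [0,0.001,0.0535],
    [0,0.001,0.0535]
  ],
  "roll": [0.2,0.2,0.2,0.2,0.2,0.2,0.2,0.2],
  "claw": [0.0,0.0,0.0,0.0,0.0,0.0,0.0,0.0]
}}

```text
clock: 43.58
position: [524.2, -245.6, 276.6]
ee_rot: [0.999, -0.045, 0.0, 0.0]
contact_force: [-0.6, 0.1, -0.8]
gripper_width: 16.7
grasp_force: 60.7
```

{"method": "carry_out", "body": {
  "slide": [
    [0,0,0],
    [0,0,0],
    [0,0,0],
    [0,0,-0.04],
    [0,0,-0.08],
    [0,0,-0.13],
    [0,0,-0.13],
    [0,0,-0.13]
  ],
  "roll": [0,0,0,0,0,0,0,0],
  "claw": [0.05,0.05,0.05,0.05,0.05,0.05,0.05,0.05]
}}

```text
clock: 44.58
position: [523.8, -245.4, 406.1]
ee_rot: [0.999, -0.045, -0.0, -0.0]
contact_force: [0.7, 0.3, -0.1]
gripper_width: 49.8
grasp_force: 0.0
```

{"method": "carry_out", "body": {
  "slide": [
    [0,-0.05,0],
    [0,-0.1,0],
    [0,-0.15,0],
    [0,-0.15,0],
    [0,-0.15,0]
  ],
  "roll": [0,0,0,0,0],
  "claw": [0.05,0.05,0.05,0.05,0.05]
}}

```text
clock: 45.2
position: [537.6, -96.0, 405.2]
ee_rot: [0.999, -0.045, -0.001, 0.0]
contact_force: [0.7, -0.9, -0.6]
gripper_width: 50.0
grasp_force: 0.0
```

```bash
python3 -c "
from plan import *
for n in ('scene','side'):
    p,st,w=shot(n,n+'10.png')
    print(n,rects(w,(380,-330),(700,-170),87,99,50))
    print(rects(w,(380,-330),(700,-170),48,130,50))
a=cv2.imread('pics/scene10.png')[200:340,180:380];b=cv2.imread('pics/side10.png')[140:280,240:440]
cv2.imwrite('pics/c10.png',cv2.resize(np.hstack([a,b]),None,fx=2,fy=2))
"
```

```text
scene [(array([ 523.5, -247.2]), 55.5, 195.7, 85.1, array([89.1, 93.1, 96.8]), np.int32(1216))]
[(array([ 532.7, -247.5]), 65.3, 217.6, 85.3, array([ 52.5,  92. , 123.1]), np.int32(2201))]
side [(array([ 522.6, -242.5]), 63.4, 191.0, 84.1, array([88.4, 92.9, 95.8]), np.int32(687))]
[(array([ 523.4, -241.7]), 72.4, 228.6, 86.2, array([ 51.1,  83.6, 120.3]), np.int32(2296))]
```

View pics/c10.png

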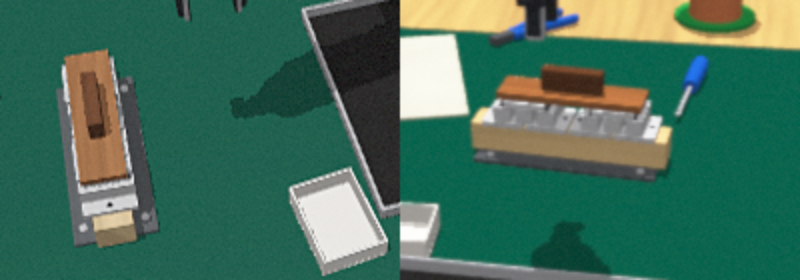

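The board lies level at 93 mm (its top face), centred on the pack, and the arm is clear. I'm handing in.

```bash
python3 -c "
from bench import *
print(job_done())"
```

```text
the job is handed in; nothing more can be done
None
```

Job handed in: four blocks are crown up on the rail, both crown-down blocks are seated at about 83 mm, the board lies level and centred on top, and I did not touch the tape, screwdriver or dish; `job_done()` returned no verdict.

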